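# Pack the desk kit: spares under their tools, strays into the drawer

## Task

Pack the desk kit into its fitted foam tray: each spare lies flat at the bottom of the pocket under the tool that uses it (staples under the stapler, the tape roll under the tape dispenser, the hole-reinforcement rings under the hole punch), so it has to go in before that tool, and all three tools are then seated fully home in their own cut-outs, whether or not their spare is there today. An eraser or a tape measure left lying in the tray does not belong to the kit: put it into the open top drawer of the drawer unit, and finish by shutting that drawer. Leave the calculator, the mouse and the pen pot where they are.

Things in the scene. Friction and masses are not known exactly. Their poses are not given: they have to be found in the camera images.
- stapler_mid (a point): White-topped desk stapler, 140 mm long (its x) x 34 wide (y) x 46 tall, upright on its base; this point is its centre, 23 mm up. Base plate 8 mm thick; above it the body is 30 mm wide (128 mm long), to be gripped across y. About 0.22 kg. Its lowest 8 mm sink into the tray, so grip it higher than that.
- dispenser_mid (a point): Black tape dispenser with a roll standing in it, 132 mm long (x) x 46 wide (y) x 48 tall; this point is its centre, 24 mm up. The base is 12 mm high, 46 mm wide; above it the housing round the roll is 36 mm wide (y) and reaches 36 mm behind and 28 mm ahead (x) of the centre, up to 44 mm: grip it across y there. About 0.3 kg. Its lowest 8 mm sink into the tray.
- punch_mid (a point): Black two-hole paper punch, 136 mm long (x) x 56 wide (y) x 48 tall; this point is its centre, 24 mm up. Base plate 12 mm high; above it the body with the press bar is 38 mm wide (y) and 104 mm long: grip it across y there. About 0.35 kg. Its lowest 8 mm sink into the tray.
- staples_mid (a point): Spare: small brown cardboard box of staples, 44 (x) x 34 (y) x 22 mm tall, 0.07 kg; this point is its centre. May be absent.
- roll_mid (a point): Spare: roll of clear tape lying flat, ring of 46 mm outer and 25 mm inner diameter, 19 mm tall, 0.03 kg; this point is its centre. May be absent.
- rings_mid (a point): Spare: flat square white box of paper reinforcement rings, 40 x 40 x 16 mm tall, 0.04 kg; this point is its centre. May be absent.
- eraser_mid (a point): Stray: white eraser in a paper sleeve, 42 (x) x 20 (y) x 14 mm tall, 0.03 kg, lying in the bottom of the stapler's pocket with its length roughly along the pocket; this point is its centre. May be absent.
- tape_mid (a point): Stray: round grey pocket tape measure lying flat, 48 mm diameter, 26 mm tall, 0.1 kg, in the bottom of the punch's pocket; this point is its centre. May be absent.
- tray: Fixed kit tray, 172 (x) x 206 (y) x 36 mm high, origin under its centre: dark foam on a light grey base, ply frame. Three stepped cut-outs side by side across y: an upper recess 8 mm deep down to a ledge at each x end, and between the ledges a pocket 24 mm deeper, 104 mm long (x), centred, as wide as the recess. In a pocket there is room for fingers only at its two x ends, so close along x there.
- tray_stapler (a point): Centre of the stapler's cut-out (the narrowest, at the tray's +y side), at the height of its ledges, on which the stapler stands; pocket floor 24 mm below this point, tray's top face 8 mm above. Recess 148 (x) x 42 (y) mm. Axes as the tray's: x along the tool, which may face either way, y across, z up.
- tray_dispenser (a point): The same for the tape dispenser's cut-out, the middle one: recess 140 (x) x 54 (y) mm, pocket 104 mm long.
- tray_punch (a point): The same for the hole punch's cut-out, the widest: recess 144 (x) x 64 (y) mm, pocket 104 mm long.
- unit_drawer0 (a joint): Top drawer of the grey desktop drawer unit (fixed; 300 deep, 240 wide, 140 mm high): 0 = shut, grows (m) as it slides out; starts 0.13 to 0.16 open, slides with about 1 N of friction plus 4 N per m/s. Inside it is 255 mm long, 198 mm wide, 38 mm deep; things lower than 38 mm clear the unit as it shuts.
- drawer_floor (a point): Centre of the drawer's inner floor; moves with the drawer. x points into the unit (the way it shuts), y across the drawer, z up. The inside of the drawer's front wall is at x = -127 mm; the part of the floor not covered by the unit runs from there to x = (drawer opening - 133 mm). The unit's top face is 60 mm above this point.
- unit_drawer0_handle (a point): Middle of the drawer's bar handle: a horizontal steel bar of 11 mm diameter, 120 mm long along the drawer's y, 35 mm out from the front face, 23 mm above the drawer's inner floor; moves with the drawer. Pushing it along the drawer's x shuts the drawer.
- calculator: Bystander: black pocket calculator, 120 x 72 x 16 mm, origin under its centre.
- mouse: Bystander: black computer mouse, 100 x 58 x 33 mm, origin under its centre.
- penpot: Bystander: clear pen pot with pens, 76 mm diameter, about 140 mm tall, origin under its centre.
Mind the look-alikes: they are no part of the job. Leave any green or yellow look-alike of the part that bears roll_mid alone.

How it is judged:
By the outcome, as a careful person would: the job done as asked, in the order asked, and still so for the second after the job is handed in, with the robot touching nothing.
Of staples, roll, rings only 2 to 3 are there at a start; the rules pass over those that are not, and their reading is None.
Of eraser, tape only 1 to 2 are there at a start; the rules pass over those that are not, and their reading is None.
At some moment in a run one of staples, roll, rings may be knocked a few centimetres aside while the robot is not near it.
It also fails if it takes over 210 s, if anything falls off the work surface, if the arm or the gripper's body presses on something with over 40 N, if the wrist force passes 120 N, or if a joint passes its speed limit or range.

## Robot

A 6-joint arm with a two-finger parallel gripper is mounted at the origin on the work surface. World frame = base frame: x ahead of the robot, y to its left, z up, the work surface at z = 0. Lengths are in mm, angles in rad, forces in N, time in s.
With the tool pointing down it reaches from about 350 to 975 mm from the base axis. Payload 7.1 kg.
Tool frame: the origin (TCP) lies between the finger pads; the fingertips stand 17 mm ahead of it and the grasp point (between the pads) lies 2 mm behind it (tip_reach is the y of the fingertips in the tool frame, in mm); y points along the fingers, x is the direction in which the jaws open and shut, and the axes are right-handed (so a half turn about y gives the same grasp; the last joint's range is limited). The gripper opens to 88 mm and grips with 3 to 60 N. Pads are 20 mm wide; open, the fingers measure 115 mm over their backs; the gripper's body (75 mm by 178 mm) begins 61 mm behind the grasp point.
Start: joints at [-1.133, 0.423, 1.63, -0, 1.089, -0.019], TCP at [275.688, -560.893, 239.675] pointing down, gripper open.
Joint ranges: [-3, 3], [-0.9, 2.11], [0.09, 2.58], [-1.31, 4.45], [0.11, 2.69], [-2.54, 2.54]. Speed limits (rad/s): [2.39, 2.39, 3.01, 3.14, 3.14, 3.14].

## Interface

Orientations are given as a rotation vector (axis times angle).
In Python, from workcell import get_obs, get_image, camera_model, close_job, silhouettes, tip_of, tip_reach gives the robot as it stands. The module is installed in compiled form; this text tells all that it offers.
- The arm moves only by the tool arm_command, never from a script. Its argument "targets" is a list of rows, each a list of 4 numbers: the shift along the tool's x, y, z in mm, then the turn about the tool's y in rad. A call has 1 to 20 rows; each row shifts and turns the commanded pose from where the row before left it, along the tool's axes as they then stand; what a row does not reach is not made up. A row lasts 1/12 s, in which the tool goes at most 41.7 mm and 7.16 degrees, less where a joint would pass 70% of its speed; a pose out of reach is approached as far as the arm can. A call is refused whole if a number of a shift passes 41.7 or a number of a turn 0.125, either way. A call with a gripper value outside its range is refused whole. "gripper" is the opening in per cent of the stroke, from 0 (shut) to 100 (fully open), set as the call begins (left out, the last holds). The fingers move at their own pace and stop on an object; the grip force is fixed at half the most. Time passes only in rows, so rows that do not move let the fingers close. It gives the time, the measured TCP pose, the force and the opening at its end, in the units of the state.
- get_obs(): the state, without advancing time (a new reading comes with each control period).
- get_image(name): name is "side" or "top" or "wrist"; returns the picture (480x640x3 uint8, blue, green, red); there is no depth.
- camera_model(name): a dict with "mtx" (3x3 intrinsics, pixels), "position" and "orientation" of the camera in the world. Camera axes: x right, y up, looking along -z (the intrinsics and any distortion apply to the point x, -y, -z); pixel columns grow to the right and rows downward; lengths in mm; the calibration is good to about 2 mm. The wrist camera is an equidistant fisheye: a pixel r from the principal point sees the ray r / f radians off the axis. A picture is of the moment at which its call begins: read the wrist's pose just before it. camera_model takes no time and is no camera call; for the wrist camera it gives the pose at the moment of the call.
- close_job(): hands the job in, once; it reports no verdict.
Trained networks look in the newest picture that a camera, given by its name, has taken for a name from the list of things; names that differ only in an ending like _2 or _b are one class to them, and where a whole thing is asked for, a point or a joint stands for the part that bears it (a point fixed in the world has none). Each returns a list of dicts, best first, with "conf" (0 to 1); they miss things now and then, are a little off and sometimes report something else, mostly with a low value. They report only what shows in the picture. A call takes as long as a camera call. They do not tell look-alikes from the thing itself.
- silhouettes(camera, thing): "pixels" (480x640 bool, what is visible of it) and "at" ([column, row] in pixels, amid what is visible of it).
- tip_of(camera, thing): "at" ([column, row] in pixels: a listed point, or the origin of a listed thing).
The state is a dict: "t": time; "qpos": joint angles; "qvel": joint speeds; "joint_torque": joint torques, N m; "ee_pos": TCP position; "orientation": TCP orientation; "ft_force": force on the tool from outside, world axes, zero at the start; "moment": the same for the moment, N m; "width": finger opening in mm.
Only numpy, scipy, OpenCV 4.12 (cv2) and the standard library are available. Lean on these libraries where they do the work, as an engineer would, in place of code of your own. Each camera call takes 0.05 s, during which the arm holds its last target. There are 200 camera calls.

## Working session

There is one attempt and no reset: what is moved stays moved. The work goes in short steps, Python scripts to look and compute and a tool call to move; the robot and the scene stay as the last step left them, time stands still between calls to the robot, and variables do not carry over. Pictures are saved under pics/ and viewed, about 12 in all and at most 16, crops included, and the job is handed in when it is done.

Besides the shell and the picture viewer there is one more tool, called after ">>>" in YAML: its name, and indented under it one key for each argument. arm_command: Moves the arm, as the interface text tells. Its arguments: {"type":"object","properties":{"targets":{"type":"array","items":{"type":"array","items":{"type":"number"}}},"gripper":{"type":"number"}},"required":["targets"]}

```bash
mkdir -p pics; cat > h.py <<'E'
import numpy as np, cv2
from scipy.spatial.transform import Rotation as R
from workcell import *
def ray(cam,px,m=None):
    m=m or camera_model(cam); K=np.array(m["mtx"]); 
    o=np.array(m["orientation"],float); Rm=R.from_rotvec(o).as_matrix() if o.size==3 else o.reshape(3,3)
    x=(px[0]-K[0,2])/K[0,0]; y=(px[1]-K[1,2])/K[1,1]
    if cam=="wrist":
        r=np.hypot(x,y); s=np.sin(r)/r if r>1e-9 else 1; d=np.array([x*s,-y*s,-np.cos(r)])
    else: d=np.array([x,-y,-1.])
    return np.array(m["position"],float), Rm@d
def at(cam,px,z,m=None):
    p,d=ray(cam,px,m); return p+d*(z-p[2])/d[2]
def proj(cam,P,m=None):
    m=m or camera_model(cam); K=np.array(m["mtx"]); Rm=R.from_rotvec(m["orientation"]).as_matrix()
    q=Rm.T@(np.array(P,float)-np.array(m["position"])); v=np.array([q[0],-q[1],-q[2]])
    if cam=="wrist":
        n=np.hypot(v[0],v[1]); th=np.arctan2(n,v[2]); u=v[:2]/max(n,1e-9)*th
    else: u=v[:2]/v[2]
    return u*[K[0,0],K[1,1]]+[K[0,2],K[1,2]]
def tri(px1,px2,c1="top",c2="side"):
    p,d=ray(c1,px1);q,e=ray(c2,px2);d/=np.linalg.norm(d);e/=np.linalg.norm(e)
    s=np.linalg.lstsq(np.c_[d,-e],q-p,rcond=None)[0]; a=p+s[0]*d;b=q+s[1]*e
    return (a+b)/2,np.linalg.norm(a-b)
E
python3 - <<'E'
from h import *
o=get_obs();print({k:np.round(v,3) for k,v in o.items()})
for c in ("top","side","wrist"):
    cv2.imwrite(f"pics/{c}0.png",get_image(c)); m=camera_model(c); print(c,{k:np.round(v,3).tolist() for k,v in m.items()})
for n in "stapler_mid dispenser_mid punch_mid staples_mid roll_mid rings_mid eraser_mid tape_mid tray tray_stapler tray_dispenser tray_punch drawer_floor unit_drawer0_handle calculator mouse penpot".split():
    for c in ("top","side"):
        print(n,c,[(np.round(r["at"]).tolist(),round(float(r["conf"]),2)) for r in tip_of(c,n)[:4]])
E
```

```text
{'t': np.float64(0.0), 'qpos': array([-1.133,  0.424,  1.631, -0.   ,  1.089, -0.019]), 'qvel': array([ 0.001,  0.001,  0.   , -0.   ,  0.001, -0.   ]), 'joint_torque': array([-1.0000e-03, -5.4463e+01, -2.7366e+01,  6.4000e-02,  2.3000e-02,
       -0.0000e+00]), 'ee_pos': array([ 275.487, -560.422,  238.902]), 'orientation': array([-1.391,  0.867, -0.865]), 'ft_force': array([-0.056,  0.881,  0.209]), 'moment': array([ 0.023, -0.007, -0.019]), 'width': np.float64(87.661)}
top {'mtx': [[526.826, 0.0, 324.731], [0.0, 526.826, 233.099], [0.0, 0.0, 1.0]], 'position': [328.975, 77.824, 1263.547], 'orientation': [0.147, -0.147, -1.57]}
side {'mtx': [[546.369, 0.0, 320.634], [0.0, 546.369, 238.21], [0.0, 0.0, 1.0]], 'position': [248.656, 1051.696, 700.678], 'orientation': [0.209, -1.403, -2.46]}
wrist {'mtx': [[371.648, 0.0, 322.783], [0.0, 371.648, 234.977], [0.0, 0.0, 1.0]], 'position': [339.555, -527.836, 384.756], 'orientation': [-0.237, 0.15, -1.108]}
stapler_mid top [([357.0, 213.0], 0.79), ([475.0, 263.0], 0.66)]
stapler_mid side [([308.0, 242.0], 0.97)]
dispenser_mid top [([405.0, 2
[... 902 characters left out ...]
8)]
tray_stapler side [([372.0, 204.0], 0.69)]
tray_dispenser top [([477.0, 260.0], 0.61)]
tray_dispenser side [([387.0, 198.0], 0.78), ([310.0, 204.0], 0.21)]
tray_punch top [([498.0, 276.0], 0.8)]
tray_punch side [([410.0, 196.0], 0.97)]
drawer_floor top [([321.0, 295.0], 0.53), ([355.0, 213.0], 0.36)]
drawer_floor side [([274.0, 335.0], 0.82)]
unit_drawer0_handle top []
unit_drawer0_handle side [([372.0, 308.0], 0.89), ([370.0, 211.0], 0.39)]
calculator top [([444.0, 174.0], 0.45), ([500.0, 277.0], 0.19)]
calculator side [([252.0, 243.0], 0.83)]
mouse top [([443.0, 175.0], 0.55)]
mouse side [([310.0, 205.0], 0.85)]
penpot top [([261.0, 175.0], 0.97), ([222.0, 303.0], 0.55)]
penpot side []
```

```bash
python3 - <<'E'
import cv2
a=cv2.imread("pics/top0.png");cv2.imwrite("pics/top0c.png",cv2.resize(a[120:360,200:560],None,fx=2.2,fy=2.2,interpolation=cv2.INTER_CUBIC))
a=cv2.imread("pics/side0.png");cv2.imwrite("pics/side0c.png",cv2.resize(a[150:400,180:480],None,fx=2.4,fy=2.4,interpolation=cv2.INTER_CUBIC))
E
```

```text
(no output)
```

View pics/top0c.png

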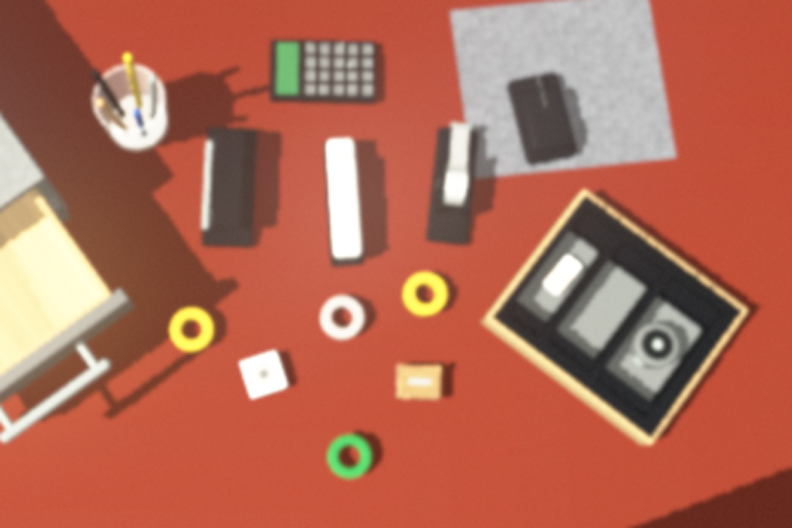

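View pics/side0c.png

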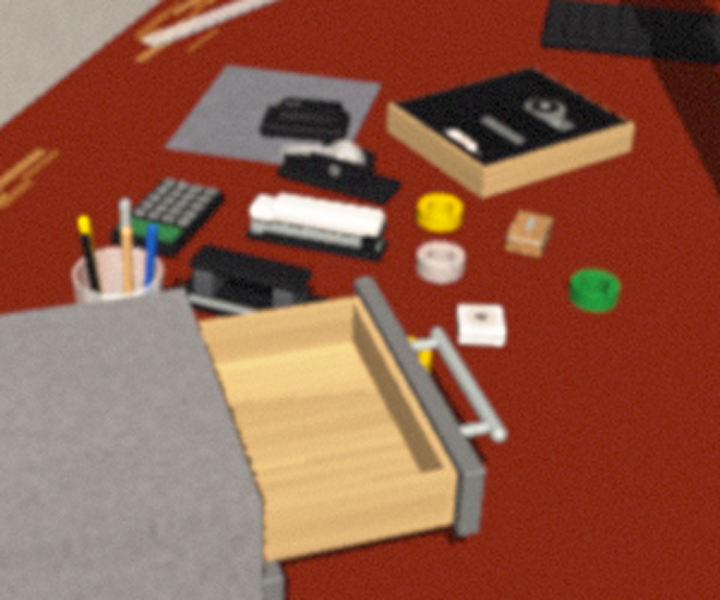

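The top view shows the three tools in a row: punch (304,205), stapler (356,209), dispenser (405,204). The staples box is at (391,293), the rings box at (319,289), the eraser at (456,245) in the stapler pocket, and the tape measure at (499,277) in the punch pocket.

There are four ring candidates: clear/white (355,264), yellow (287,269), yellow (393,253) and green (359,327). Only the clear/white one fits the description, and the enlarged crop confirms it.

```bash
cat > meas.py <<'E'
from h import *
def sil(cam,n,z,near=None,k=0):
    L=silhouettes(cam,n)
    if near is not None: L=sorted([l for l in L],key=lambda l:np.hypot(*(np.array(l["at"])-near)))
    if not L: return None
    l=L[0]; ys,xs=np.nonzero(l["pixels"]); c=cv2.convexHull(np.c_[xs,ys].astype(np.float32)); m=camera_model(cam)
    W=np.array([at(cam,p,z,m)[:2] for p in c[:,0]],np.float32)
    (cx,cy),(w,h),a=cv2.minAreaRect(W)
    if w<h: w,h=h,w; a+=90
    return np.round([cx,cy,w,h,(a+90)%180-90],1),np.round(l["at"]),round(float(l["conf"]),2)
E
python3 - <<'E'
from meas import *
o=get_obs();Rm=R.from_rotvec(o["orientation"]).as_matrix();print(np.round(Rm,3))
m=camera_model("wrist");print("camoff tool",np.round(Rm.T@(np.array(m["position"])-o["ee_pos"]),1)); print(np.round(Rm.T@R.from_rotvec(m["orientation"]).as_matrix(),3))
get_image("top");get_image("side")
for n,z,nr in [("punch_mid",48,(304,205)),("stapler_mid",46,(356,209)),("dispenser_mid",44,(405,204)),("staples_mid",22,(391,293)),("roll_mid",19,(355,264)),("rings_mid",16,(319,289)),("eraser_mid",18,(456,245)),("tape_mid",30,(499,277)),("tray",36,(476,262))]:
    print(n,sil("top",n,z,np.array(nr)))
for n,z in [("tray_stapler",28),("tray_dispenser",28),("tray_punch",28),("stapler_mid",23),("dispenser_mid",24),("punch_mid",24)]:
    t=tip_of("top",n);s=tip_of("side",n)
    if t: print(n,at("top",t[0]["at"],z).round(1), tri(t[0]["at"],s[0]["at"])[0].round(1) if s else "", at("side",s[0]["at"],z).round(1) if s else"")
for n in ["drawer_floor","unit_drawer0_handle"]:
    s=tip_of("side",n)
    for z in (60,80,100,120): print(n,z,[at("side",q["at"],z).round(0) for q in s[:1]])
print("front",silhouettes("side","unit_drawer0")[0]["at"] if silhouettes("side","unit_drawer0") else None)
E
```

```text
[[ 0.441 -0.     0.897]
 [-0.897  0.     0.441]
 [-0.    -1.    -0.   ]]
camoff tool [  -1.3 -145.7   71.9]
[[ 1.     0.001  0.001]
 [ 0.     0.263 -0.965]
 [-0.001  0.965  0.263]]
punch_mid None
stapler_mid (array([613.1,   4.4, 137. ,  32.9,   3.9]), array([355., 213.]), 0.84)
dispenser_mid (array([ 630.9, -113.5,  134.5,   49.9,   -4.9]), array([407., 204.]), 0.78)
staples_mid (array([418.4, -72.9,  42.6,  32.7,  89.8]), array([388., 297.]), 0.75)
roll_mid (array([488.8,   5.8,  45.6,  42.9,  -0.7]), array([354., 261.]), 0.68)
rings_mid (array([427.9,  91.2,  41. ,  40.3,  18.2]), array([317., 292.]), 0.77)
eraser_mid (array([ 534.4, -233.8,   45.2,   20.2,  -40.2]), array([455., 249.]), 0.46)
tape_mid (array([ 456.6, -323.9,   52.7,   47. ,   89.8]), array([496., 277.]), 0.59)
tray (array([ 487.2, -283.1,  220. ,  188.2,   51.5]), array([474., 262.]), 0.7)
tray_stapler [ 532.1 -229.6   28. ] [ 533.4 -226.    40.5] [ 542.3 -250.5   28. ]
tray_dispenser [ 500.  -277.6   28. ] [ 502.1 -275.    35.8] [ 508.4 -290.7   28. ]
tray_punch [ 455.  -332.4   28. ] [ 456.3 -331.    31.7] [ 459.1 -338.7   28. ]
stapler_mid [620.    3.4  23. ] [623.3   4.5  27.9] [630.7  -3.6  23. ]
dispenser_mid [ 639.2 -120.8   24. ] [ 635.8 -121.5   23.2] [ 631.6 -119.5   24. ]
punch_mid [638.5 128.1  24. ] [639.1 128.2  21.8] [637.9 131.2  24. ]
drawer_floor 60 [array([557., 383.,  60.])]
drawer_floor 80 [array([547., 403.,  80.])]
drawer_floor 100 [array([538., 424., 100.])]
drawer_floor 120 [array([528., 445., 120.])]
unit_drawer0_handle 60 [array([403., 230.,  60.])]
unit_drawer0_handle 80 [array([398., 256.,  80.])]
unit_drawer0_handle 100 [array([394., 281., 100.])]
unit_drawer0_handle 120 [array([389., 307., 120.])]
front [323.3, 325.8]
```

```bash
cat > plan.py <<'E'
from h import *
def plan(*goals):
    """goals (x,y,z,yaw_deg of jaw axis, mod 180): prints turn then tool shift after it"""
    o=get_obs();p=o["ee_pos"];Rm=R.from_rotvec(o["orientation"]).as_matrix();yaw=np.degrees(np.arctan2(Rm[1,0],Rm[0,0]))
    print("now",np.round(p,1),"yaw",round(yaw,2),"q6",round(o["qpos"][5],2),"w",round(o["width"],1),"F",np.round(o["ft_force"],1),"t",round(o["t"],2))
    for g in goals:
        d=(g[3]-yaw+90)%180-90; yaw=yaw+d; a=np.radians(yaw); X=np.array([np.cos(a),np.sin(a),0]);Z=np.array([-np.sin(a),np.cos(a),0])
        v=np.array(g[:3])-p; p=np.array(g[:3],float)
        print(" ->",np.round(g,1),"turn",round(-np.radians(d),3),"| x",round(v@X,1),"y",round(-v[2],1),"z",round(v@Z,1))
E
python3 -c "
from plan import *
plan((500,-290,200,-38.5))"
```

```text
now [ 275.7 -560.9  239.7] yaw -63.83 q6 -0.02 w 88.0 F [-0.  -0.1  0.1] t 3.2
 -> [ 500.  -290.   200.   -38.5] turn -0.442 | x 6.9 y 39.7 z 351.6
```

>>> arm_command:
  targets:
    - [0,10,0,-0.111]
    - [0,10,0,-0.111]
    - [0,10,0,-0.11]
    - [0,10,0,-0.11]
    - [1,0,25,0]
    - [1,0,35,0]
    - [1,0,35,0]
    - [1,0,35,0]
    - [1,0,35,0]
    - [1,0,35,0]
    - [1,0,35,0]
    - [0,0,35,0]
    - [0,0,35,0]
    - [0,0,32,0]
    - [0,0,15,0]
    - [0,0,0,0]
    - [0,0,0,0]
    - [0,0,0,0]
  gripper: 68

```text
t: 4.7
ee_pos: [499.9, -290.3, 199.6]
orientation: [-1.506, 0.526, -0.526]
ft_force: [0.4, -0.1, -0.0]
width: 59.9
```

```bash
cat > look.py <<'E'
from meas import *
from plan import plan
def wl(zs,names,pic=None,near={}):
    plan(); im=get_image("wrist"); m=camera_model("wrist")
    if pic: cv2.imwrite(pic,im)
    for n in names:
        t=tip_of("wrist",n); L=silhouettes("wrist",n); 
        print(n,"TIP",[(np.round(at("wrist",q["at"],zs[n][0],m)[:2],1).tolist(),np.round(q["at"]).tolist(),round(q["conf"],2)) for q in t[:3]])
        for l in L[:4]:
            ys,xs=np.nonzero(l["pixels"]); c=cv2.convexHull(np.c_[xs,ys].astype(np.float32))
            W=np.array([at("wrist",p,zs[n][1],m)[:2] for p in c[:,0]],np.float32);(cx,cy),(w,h),a=cv2.minAreaRect(W)
            if w<h:w,h=h,w;a+=90
            print("   SIL",np.round([cx,cy,w,h,(a+90)%180-90],1),np.round(l["at"]),round(l["conf"],2))
E
python3 - <<'E'
from look import *
wl(dict(tray=(0,36),tray_stapler=(28,36),tray_dispenser=(28,36),tray_punch=(28,36),eraser_mid=(11,18),tape_mid=(17,30)),["tray","tray_stapler","tray_dispenser","tray_punch","eraser_mid","tape_mid"],"pics/w1.png")
E
```

```text
now [ 499.9 -290.3  199.6] yaw -38.5 q6 0.13 w 59.9 F [ 0.4 -0.1 -0. ] t 4.7
tray TIP [([484.6, -286.8], [309.0, 219.0], 0.82)]
   SIL [ 490.2 -285.6  214.5  181.1   51.4] [314. 199.] 0.61
tray_stapler TIP [([532.5, -230.5], [310.0, 142.0], 0.93)]
   SIL [ 490.1 -285.7  214.6  180.1   51.4] [314. 201.] 0.88
tray_dispenser TIP [([495.4, -273.1], [308.0, 207.0], 0.9)]
   SIL [ 490.1 -285.6  214.1  180.5   51.6] [314. 198.] 0.55
   SIL [ 702.5 -224.    95.9   54.3   11. ] [452.  31.] 0.32
tray_punch TIP []
   SIL [ 490.2 -285.7  213.   179.8   51.4] [317. 200.] 0.6
eraser_mid TIP [([534.7, -236.1], [317.0, 145.0], 0.72)]
   SIL [ 536.  -235.4   41.1   20.3  -39. ] [314. 145.] 0.71
tape_mid TIP []
   SIL [ 458.5 -325.6   49.4   49.2  -38.6] [314. 276.] 0.9
```

View pics/w1.png

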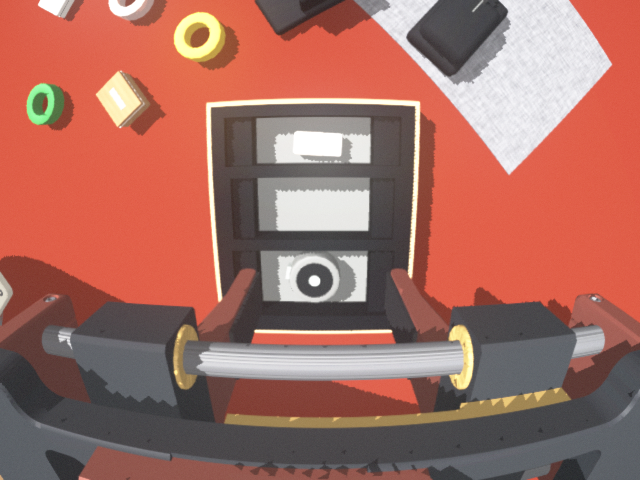

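The wrist view shows the tray with the eraser at (317,145) in the stapler pocket and the tape measure at (315,278) in the punch pocket. The dispenser pocket is empty. The green and yellow rings and the staples are at the upper left.

```bash
python3 - <<'E'
from h import *
m=camera_model("wrist")
a=np.radians(-38.5);X=np.array([np.cos(a),np.sin(a)]);Y=np.array([-np.sin(a),np.cos(a)]);c=np.array([490,-285])
for n,px in dict(TL=(207,102),TR=(419,100),BL=(219,332),BR=(412,330),sT=(315,117),r1t=(315,164),r1b=(315,177),r2t=(315,231),r2b=(315,250),pB=(315,304),recL=(226,140),recR=(401,140),dL=(231,205),dR=(399,205)).items():
    for z in (36,): 
        w=at("wrist",px,z,m)[:2]; print(n,w.round(1),"tray",((w-c)@X).round(1),((w-c)@Y).round(1))
im=cv2.imread("pics/w1.png");cv2.imwrite("pics/w1c.png",cv2.resize(im[90:340,195:435],None,fx=2.4,fy=2.4,interpolation=cv2.INTER_CUBIC))
E
```

```text
TL [ 487.9 -146.3] tray -88.0 107.2
TR [ 627.6 -257.1] tray 90.3 107.5
BL [ 350.6 -312. ] tray -92.3 -107.9
BR [ 499.8 -427.1] tray 96.1 -105.1
sT [ 549.2 -216. ] tray 3.4 90.9
r1t [ 524.7 -246.6] tray 3.3 51.7
r1b [ 517.9 -255.1] tray 3.2 40.8
r2t [ 488.7 -291.4] tray 3.0 -5.8
r2b [ 477.9 -304.7] tray 2.8 -23.0
pB [ 445.1 -345.3] tray 2.4 -75.2
recL [ 479.7 -182.7] tray -71.7 73.6
recR [ 594.1 -274.8] tray 75.1 72.8
dL [ 446.5 -227.9] tray -69.6 17.6
dR [ 559.5 -318.3] tray 75.1 17.2
```

View pics/w1c.png

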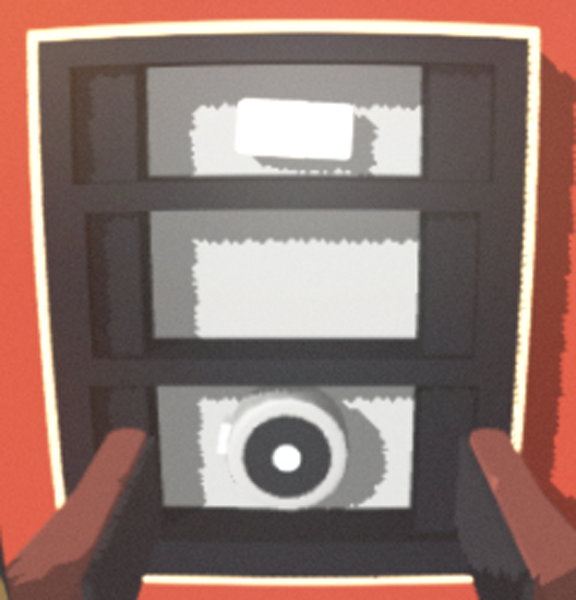

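```bash
python3 -c "
from plan import *
plan((535.5,-235,90,-38.8),(535.5,-235,22.5,-38.8))"
```

```text
now [ 500.3 -289.8  199.7] yaw -38.5 q6 0.13 w 59.8 F [ 0.1  0.7 -0.2] t 5.35
 -> [ 535.5 -235.    90.   -38.8] turn 0.005 | x -6.9 y 109.7 z 64.8
 -> [ 535.5 -235.    22.5  -38.8] turn -0.0 | x 0.0 y 67.5 z 0.0
```

>>> arm_command:
  targets:
    - [-2.5,12,20,0]
    - [-2.5,12,25,0.005]
    - [-2,16,20,0]
    - [0,30,0,0]
    - [0,30,0,0]
    - [0,25,0,0]
    - [0,20,0,0]
    - [0,15,0,0]
    - [0,10,0,0]
    - [0,7,0,0]
    - [0,0,0,0]
    - [0,0,0,0]

```text
t: 6.35
ee_pos: [535.8, -234.8, 22.9]
orientation: [-1.505, 0.529, -0.53]
ft_force: [0.3, -0.8, -0.5]
width: 59.7
```

>>> arm_command:
  targets:
    - [0,0,0,0]
    - [0,0,0,0]
    - [0,0,0,0]
    - [0,0,0,0]
    - [0,0,0,0]
  gripper: 0

```text
t: 6.77
ee_pos: [535.8, -234.8, 23.2]
orientation: [-1.505, 0.529, -0.531]
ft_force: [-0.2, -0.6, 5.1]
width: 42.0
```

>>> arm_command:
  targets:
    - [0,-10,0,0]
    - [0,-20,0,0]
    - [0,-30,0,0]
    - [0,-30,0,0]
    - [0,-30,0,0]
    - [0,-30,0,0]
    - [0,-20,0,0]
    - [0,0,0,0]

```text
t: 7.43
ee_pos: [537.6, -235.6, 198.0]
orientation: [-1.506, 0.524, -0.536]
ft_force: [0.6, -0.1, 0.3]
width: 41.6
```

```bash
python3 -c "
from plan import *
plan((470,330,230,-50))"
```

```text
now [ 537.6 -235.6  198. ] yaw -38.79 q6 0.24 w 41.6 F [ 0.6 -0.1  0.3] t 7.43
 -> [470 330 230 -50] turn 0.196 | x -476.7 y -32.0 z 311.8
```

>>> arm_command:
  targets:
    - [0,-8,0,0.098]
    - [0,-8,0,0.098]
    - [-16,-8,10,0]
    - [-28,-8,18,0]
    - [-28,0,18,0]
    - [-28,0,18,0]
    - [-28,0,18,0]
    - [-28,0,18,0]
    - [-28,0,18,0]
    - [-28,0,18,0]
    - [-28,0,18,0]
    - [-28,0,18,0]
    - [-28,0,18,0]
    - [-28,0,18,0]
    - [-28,0,18,0]
    - [-28,0,18,0]
    - [-28,0,18,0]
    - [-28,0,18,0]
    - [-28,0,18,0]
    - [-13,0,10,0]

```text
t: 9.1
ee_pos: [463.6, 331.6, 224.0]
orientation: [-1.462, 0.681, -0.679]
ft_force: [-0.1, -0.2, 0.2]
width: 41.9
```

>>> arm_command:
  targets:
    - [0,0,4,0]
    - [0,0,0,0]
    - [0,0,0,0]

```text
t: 9.35
ee_pos: [467.9, 330.2, 224.1]
orientation: [-1.463, 0.682, -0.682]
ft_force: [0.0, -0.5, -0.7]
width: 41.9
```

```bash
python3 - <<'E'
from look import *
wl(dict(drawer_floor=(80,118),unit_drawer0_handle=(103,103)),["drawer_floor","unit_drawer0_handle"],"pics/w2.png")
E
```

```text
now [467.9 330.2 224.1] yaw -50.03 q6 1.47 w 41.9 F [ 0.  -0.5 -0.7] t 9.35
drawer_floor TIP [([545.5, 404.3], [315.0, 91.0], 0.61)]
   SIL [472.6 352.6 242.6 184.4 -53.9] [308. 185.] 0.62
unit_drawer0_handle TIP [([397.5, 298.3], [299.0, 322.0], 0.94), ([609.1, 185.7], [560.0, 216.0], 0.51)]
   SIL [469.4 351.6 256.9 195.5 -54. ] [304. 183.] 0.68
```

View pics/w2.png

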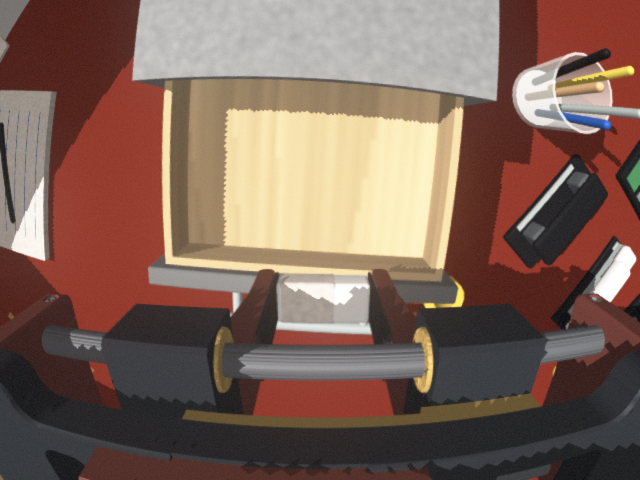

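The wrist view shows the drawer open below the unit's edge (rows 80–100), its front panel at rows 262–290, and the eraser held at (320,300). The drawer's x axis points at about 36° in the world.

```bash
python3 - <<'E'
from plan import *
m=camera_model("wrist")
for px,z in [((135,80),140),((498,100),140),((168,262),118),((440,270),118),((182,250),80),((299,322),103)]: print(px,at("wrist",px,z,m).round(1))
u=np.array([.809,.588]);v=np.array([-.588,.809]);f=np.array([545,404])
a=f-72*u+45*v
plan((*a,165,-54),(*a,103,-54))
E
```

```text
(135, 80) [476.5 501.6 140. ]
(498, 100) [618.7 307.8 140. ]
(168, 262) [377.4 410.7 118. ]
(440, 270) [505.2 248.4 118. ]
(182, 250) [373.8 411.4  80. ]
(299, 322) [397.8 298.7 103. ]
now [468.2 330.3 224.7] yaw -50.1 q6 1.47 w 41.9 F [-0.7  0.  -0.5] t 9.6
 -> [460.3 398.1 165.  -54. ] turn 0.068 | x -59.5 y 59.7 z 33.5
 -> [460.3 398.1 103.  -54. ] turn -0.0 | x 0.0 y 62.0 z 0.0
```

>>> arm_command:
  targets:
    - [0,0,0,0.068]
    - [-15,15,8,0]
    - [-22.5,20,13,0]
    - [-22,25,12.5,0]
    - [0,25,0,0]
    - [0,20,0,0]
    - [0,12,0,0]
    - [0,4,0,0]
    - [0,0,0,0]
    - [0,0,0,0]
    - [0,0,0,0]

```text
t: 10.52
ee_pos: [460.9, 399.5, 105.1]
orientation: [-1.441, 0.734, -0.735]
ft_force: [0.2, 0.3, -0.6]
width: 41.9
```

>>> arm_command:
  targets:
    - [0,0,0,0]
    - [0,0,0,0]
    - [0,0,0,0]
    - [0,-10,0,0]
    - [0,-30,0,0]
    - [0,-30,0,0]
    - [0,-30,0,0]
    - [0,-10,0,0]
    - [0,0,0,0]
  gripper: 74

```text
t: 11.27
ee_pos: [461.4, 400.4, 217.5]
orientation: [-1.437, 0.731, -0.735]
ft_force: [0.8, 0.0, -0.5]
width: 65.4
```

```bash
python3 - <<'E'
from look import *
wl(dict(eraser_mid=(87,94)),["eraser_mid"])
plan((458.5,-325.6,210,-38.5),(458.5,-325.6,26,-38.5))
E
```

```text
now [461.4 400.4 217.5] yaw -53.91 q6 1.64 w 65.4 F [ 0.8  0.  -0.5] t 11.27
eraser_mid TIP [([458.1, 400.4], [322.0, 234.0], 0.66)]
   SIL [459.8 400.5  40.8  21.9 -55.5] [323. 235.] 0.84
now [459.2 398.6 212.4] yaw -53.91 q6 1.64 w 65.2 F [-0.5  0.   0.2] t 11.42
 -> [ 458.5 -325.6  210.   -38.5] turn -0.269 | x 450.2 y 2.4 z -567.2
 -> [ 458.5 -325.6   26.   -38.5] turn -0.0 | x 0.0 y 184.0 z 0.0
```

>>> arm_command:
  targets:
    - [0,0,0,-0.09]
    - [0,0,0,-0.09]
    - [0,0,0,-0.089]
    - [14,0,-17,0]
    - [24,0,-30,0]
    - [24,0,-30,0]
    - [24,0,-30,0]
    - [24,0,-30,0]
    - [24,0,-30,0]
    - [24,0,-30,0]
    - [24,0,-30,0]
    - [24,0,-30,0]
    - [24,0,-30,0]
    - [24,0,-30,0]
    - [24,0,-30,0]
    - [24,0,-30,0]
    - [24,0,-30,0]
    - [24,0,-30,0]
    - [24,0,-30,0]
    - [24,0,-30,0]

```text
t: 13.08
ee_pos: [460.6, -239.0, 211.7]
orientation: [-1.505, 0.529, -0.523]
ft_force: [1.3, 0.3, 0.4]
width: 65.2
```

>>> arm_command:
  targets:
    - [24,0,-30,0]
    - [24,0,-30,0]
    - [4,10,-10,0]
    - [0,0,0,0]
    - [0,0,0,0]

```text
t: 13.5
ee_pos: [457.6, -323.6, 201.3]
orientation: [-1.504, 0.531, -0.523]
ft_force: [0.5, 0.1, 0.8]
width: 65.1
```

```bash
python3 - <<'E'
from look import *
wl(dict(tape_mid=(17,30)),["tape_mid"])
plan((458.5,-325.6,210,-38.5),(458.5,-325.6,26,-38.5))
E
```

```text
now [ 457.6 -323.6  201.3] yaw -38.59 q6 0.04 w 65.1 F [0.5 0.1 0.8] t 13.5
tape_mid TIP [([455.3, -329.2], [327.0, 223.0], 0.76)]
   SIL [ 459.5 -326.8   48.    46.7  -83.5] [328. 221.] 0.79
now [ 459.  -323.   203.1] yaw -38.42 q6 0.04 w 65.0 F [-0.1  0.1 -0.4] t 13.65
 -> [ 458.5 -325.6  210.   -38.5] turn 0.001 | x 1.3 y -6.9 z -2.3
 -> [ 458.5 -325.6   26.   -38.5] turn -0.0 | x 0.0 y 184.0 z 0.0
```

>>> arm_command:
  targets:
    - [1.8,20,-2.6,0]
    - [0,30,0,0]
    - [0,30,0,0]
    - [0,30,0,0]
    - [0,25,0,0]
    - [0,20,0,0]
    - [0,14,0,0]
    - [0,8,0,0]
    - [0,0,0,0]
    - [0,0,0,0]

```text
t: 14.48
ee_pos: [459.4, -327.2, 27.1]
orientation: [-1.506, 0.525, -0.525]
ft_force: [-0.6, -0.1, 0.1]
width: 64.7
```

>>> arm_command:
  targets:
    - [0,0,0,0]
    - [0,0,0,0]
    - [0,0,0,0]
    - [0,0,0,0]
    - [0,0,0,0]
  gripper: 0

```text
t: 14.9
ee_pos: [459.6, -328.2, 27.7]
orientation: [-1.506, 0.525, -0.527]
ft_force: [-0.3, 2.3, 6.4]
width: 47.4
```

>>> arm_command:
  targets:
    - [0,-10,0,0]
    - [0,-20,0,0]
    - [0,-30,0,0]
    - [0,-30,0,0]
    - [0,-30,0,0]
    - [0,-30,0,0]
    - [0,-30,0,0]
    - [0,0,0,0]

```text
t: 15.57
ee_pos: [461.4, -329.8, 213.2]
orientation: [-1.509, 0.519, -0.534]
ft_force: [0.9, -0.9, -0.4]
width: 47.6
```

```bash
python3 - <<'E'
from plan import *
u=np.array([.809,.588]);v=np.array([-.588,.809]);f=np.array([545,404])
a=f-70*u-45*v
plan((*a,205,-54),(*a,105,-54))
E
```

```text
now [ 461.4 -329.8  213.2] yaw -38.51 q6 0.03 w 47.6 F [ 0.9 -0.9 -0.4] t 15.57
 -> [514.8 326.4 205.  -54. ] turn 0.27 | x -499.5 y 8.2 z 429.0
 -> [514.8 326.4 105.  -54. ] turn -0.0 | x 0.0 y 100.0 z 0.0
```

>>> arm_command:
  targets:
    - [0,0,0,0.09]
    - [0,0,0,0.09]
    - [0,0,0,0.09]
    - [-15,0,13,0]
    - [-27,0,23,0]
    - [-27,0,23,0]
    - [-27,0,23,0]
    - [-27,0,23,0]
    - [-27,0,23,0]
    - [-27,0,23,0]
    - [-27,0,23,0]
    - [-27,0,23,0]
    - [-27,0,23,0]
    - [-27,0,23,0]
    - [-27,0,23,0]
    - [-27,0,23,0]
    - [-27,0,23,0]
    - [-27,0,23,0]
    - [-27,0,23,0]
    - [-27,0,23,0]

```text
t: 17.23
ee_pos: [503.4, 259.2, 206.3]
orientation: [-1.444, 0.735, -0.734]
ft_force: [0.8, -0.2, -0.2]
width: 47.6
```

>>> arm_command:
  targets:
    - [-27,0,23,0]
    - [-20,0,18,0]
    - [-5,0,7,0]
    - [0,0,0,0]
    - [0,0,0,0]

```text
t: 17.65
ee_pos: [511.8, 327.3, 206.0]
orientation: [-1.445, 0.735, -0.734]
ft_force: [-0.5, -1.7, -1.4]
width: 47.8
```

```bash
python3 - <<'E'
from plan import *
u=np.array([.809,.588]);v=np.array([-.588,.809]);f=np.array([545,404])
a=f-70*u-45*v
plan((*a,107,-54))
E
```

```text
now [511.8 327.3 206. ] yaw -53.93 q6 1.49 w 47.8 F [-0.5 -1.7 -1.4] t 17.65
 -> [514.8 326.4 107.  -54. ] turn 0.001 | x 2.5 y 99.0 z 2.0
```

Next come the placing, the retreat, and a look over the spares.

>>> arm_command:
  targets:
    - [2.5,20,2,0]
    - [0,25,0,0]
    - [0,25,0,0]
    - [0,15,0,0]
    - [0,10,0,0]
    - [0,4,0,0]
    - [0,0,0,0]
    - [0,0,0,0]

```text
t: 18.32
ee_pos: [516.1, 326.8, 108.5]
orientation: [-1.442, 0.735, -0.736]
ft_force: [0.6, 0.1, -1.0]
width: 47.5
```

>>> arm_command:
  targets:
    - [0,0,0,0]
    - [0,0,0,0]
    - [0,0,0,0]
    - [0,-10,0,0]
    - [0,-30,0,0]
    - [0,-30,0,0]
    - [0,-30,0,0]
    - [0,0,0,0]
    - [0,0,0,0]
  gripper: 80

```text
t: 19.07
ee_pos: [516.6, 328.0, 210.6]
orientation: [-1.439, 0.732, -0.736]
ft_force: [0.0, -0.1, -0.4]
width: 70.2
```

```bash
python3 - <<'E'
from look import *
wl(dict(tape_mid=(93,106),eraser_mid=(87,94)),["tape_mid","eraser_mid"])
plan((430,40,230,-72))
E
```

```text
now [516.6 328.  210.6] yaw -53.96 q6 1.49 w 70.2 F [ 0.  -0.1 -0.4] t 19.07
tape_mid TIP [([512.1, 326.7], [323.0, 240.0], 0.72)]
   SIL [515.  328.3  49.4  47.8  65.3] [323. 241.] 0.58
eraser_mid TIP [([458.4, 398.6], [207.0, 240.0], 0.91)]
   SIL [461.1 398.7  44.1  22.3 -54.4] [205. 240.] 0.85
now [514.7 326.7 206.3] yaw -53.97 q6 1.49 w 70.5 F [-0.4  0.4  1. ] t 19.32
 -> [430  40 230 -72] turn 0.315 | x 246.5 y -23.7 z -169.2
```

```bash
python3 - <<'E'
from look import *
plan((427,91,190,-71.8))
E
```

```text
now [514.7 326.7 206.3] yaw -53.97 q6 1.49 w 70.5 F [-0.4  0.4  1. ] t 19.32
 -> [427.   91.  190.  -71.8] turn 0.311 | x 196.5 y 16.3 z -157.0
```

>>> arm_command:
  targets:
    - [0,5,0,0.104]
    - [0,5,0,0.104]
    - [0,6,0,0.103]
    - [20,0,-16,0]
    - [30,0,-24,0]
    - [30,0,-24,0]
    - [30,0,-24,0]
    - [30,0,-24,0]
    - [30,0,-24,0]
    - [20,0,-15,0]
    - [6.5,0,-6,0]
    - [0,0,0,0]
    - [0,0,0,0]

```text
t: 20.4
ee_pos: [428.2, 91.7, 191.5]
orientation: [-1.342, 0.973, -0.973]
ft_force: [0.4, 0.0, -0.4]
width: 70.3
```

```bash
python3 - <<'E'
from look import *
wl(dict(rings_mid=(8,16),staples_mid=(11,22),roll_mid=(9.5,19)),["rings_mid","staples_mid","roll_mid"],"pics/w3.png")
E
```

```text
now [428.2  91.7 191.5] yaw -71.86 q6 1.44 w 70.3 F [ 0.4  0.  -0.4] t 20.4
rings_mid TIP [([428.9, 90.5], [326.0, 216.0], 0.58)]
   SIL [430.8  91.9  41.7  40.4  18. ] [326. 217.] 0.92
staples_mid TIP [([418.2, -74.5], [479.0, 278.0], 0.84)]
   SIL [421.9 -69.1  55.3  36.7  85.8] [476. 276.] 0.71
roll_mid TIP [([516.3, -81.4], [520.0, 189.0], 0.85), ([478.8, 168.8], [260.0, 137.0], 0.84), ([344.2, 1.5], [384.0, 322.0], 0.68)]
   SIL [345.2   7.   50.3  37.6  33.6] [382. 317.] 0.85
   SIL [478.3 169.1  45.2  44.6 -27.9] [247. 136.] 0.71
   SIL [526.6  24.6  47.5  43.7 -83.2] [443. 141.] 0.63
   SIL [515.5 -79.   52.1  45.  -77.6] [528. 187.] 0.59
```

View pics/w3.png

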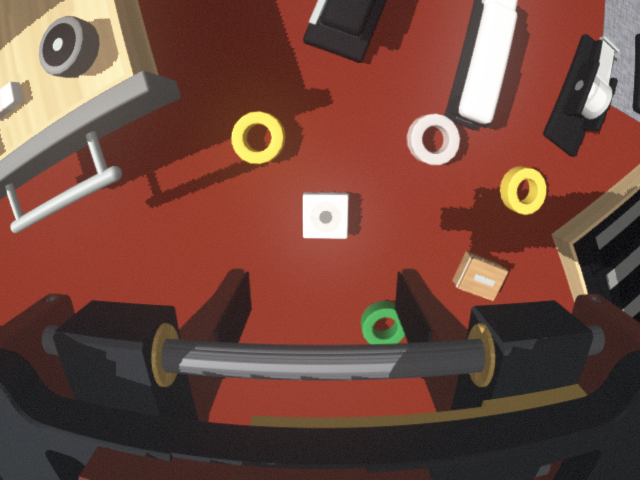

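The wrist view shows the rings box at (326,216), the staples at (480,277), and the white roll now at (434,139). The roll has been knocked toward the stapler's end. The yellow rings are at (258,137) and (523,190) and the green one at (383,323); I leave those alone.

>>> arm_command:
  targets:
    - [1,20,1.5,0]
    - [0,30,0,0]
    - [0,30,0,0]
    - [0,30,0,0]
    - [0,25,0,0]
    - [0,20,0,0]
    - [0,12,0,0]
    - [0,4,0,0]
    - [0,0,0,0]
    - [0,0,0,0]

```text
t: 21.58
ee_pos: [429.8, 91.2, 20.9]
orientation: [-1.343, 0.972, -0.972]
ft_force: [-0.1, 0.2, -0.3]
width: 70.1
```

>>> arm_command:
  targets:
    - [0,0,0,0]
    - [0,0,0,0]
    - [0,0,0,0]
    - [0,0,0,0]
    - [0,0,0,0]
    - [0,0,0,0]
    - [0,0,0,0]
  gripper: 0

```text
t: 22.17
ee_pos: [429.8, 91.0, 21.1]
orientation: [-1.342, 0.971, -0.972]
ft_force: [-0.9, -0.9, 6.6]
width: 39.6
```

>>> arm_command:
  targets:
    - [0,-10,0,0]
    - [0,-20,0,0]
    - [0,-30,0,-0.116]
    - [0,-30,0,-0.116]
    - [0,-30,0,-0.116]
    - [0,-30,0,-0.116]
    - [0,-10,0,-0.116]
    - [0,0,0,0]

```text
t: 22.83
ee_pos: [431.1, 91.3, 183.9]
orientation: [-1.504, 0.519, -0.528]
ft_force: [-0.3, 0.0, -0.1]
width: 40.1
```

```bash
python3 - <<'E'
from plan import *
plan((456.6,-328.6,175,-38.5),(456.6,-328.6,26,-38.5))
E
```

```text
now [431.1  91.3 183.9] yaw -38.33 q6 0.85 w 40.1 F [-0.3  0.  -0.1] t 22.83
 -> [ 456.6 -328.6  175.   -38.5] turn 0.003 | x 281.4 y 8.9 z -312.7
 -> [ 456.6 -328.6   26.   -38.5] turn -0.0 | x 0.0 y 149.0 z 0.0
```

>>> arm_command:
  targets:
    - [15,0,-17,0]
    - [27,0,-30,0]
    - [27,0,-30,0]
    - [27,0,-30,0]
    - [27,0,-30,0]
    - [27,0,-30,0]
    - [27,0,-30,0]
    - [27,0,-30,0]
    - [27,0,-30,0]
    - [27,0,-30,0]
    - [18,0,-20,0]
    - [5.5,0,-6,0]
    - [0,0,0,0]
    - [0,0,0,0]
    - [0,0,0,0]

```text
t: 24.08
ee_pos: [453.9, -327.4, 180.0]
orientation: [-1.505, 0.529, -0.525]
ft_force: [0.2, -0.5, -0.2]
width: 39.8
```

```bash
python3 - <<'E'
from look import *
wl(dict(tray=(36,36),tray_dispenser=(28,36),tray_stapler=(28,36),tray_punch=(28,28)),["tray_punch","tray_dispenser","tray_stapler","tray"],"pics/w4.png")
plan((456.6,-328.6,26,-38.5))
im=cv2.imread("pics/w4.png");cv2.imwrite("pics/w4c.png",cv2.resize(im[0:330,160:480],None,fx=1.8,fy=1.8))
E
```

```text
now [ 453.9 -327.4  180. ] yaw -38.57 q6 0.03 w 39.8 F [ 0.2 -0.5 -0.2] t 24.08
tray_punch TIP [([457.0, -330.1], [330.0, 225.0], 0.61)]
   SIL [ 490.5 -286.3  219.7  185.4   51.4] [326. 146.] 0.58
   SIL [ 412.3 -377.1   87.5   80.    51.9] [325. 295.] 0.48
tray_dispenser TIP [([498.4, -273.0], [326.0, 139.0], 0.84), ([491.7, -285.4], [329.0, 156.0], 0.31)]
   SIL [ 490.2 -285.9  213.6  180.1   51.6] [327. 144.] 0.58
tray_stapler TIP [([535.8, -230.3], [329.0, 69.0], 0.61), ([419.2, -81.8], [120.0, 39.0], 0.54)]
   SIL [ 490.3 -285.9  213.6  180.2   51.6] [328. 149.] 0.85
tray TIP []
   SIL [ 490.2 -285.5  214.7  181.7   51.4] [326. 146.] 0.84
now [ 454.6 -329.   180.8] yaw -38.54 q6 0.03 w 39.6 F [-0.1  0.8 -1.3] t 24.53
 -> [ 456.6 -328.6   26.   -38.5] turn -0.001 | x 1.3 y 154.8 z 1.5
```

View pics/w4c.png

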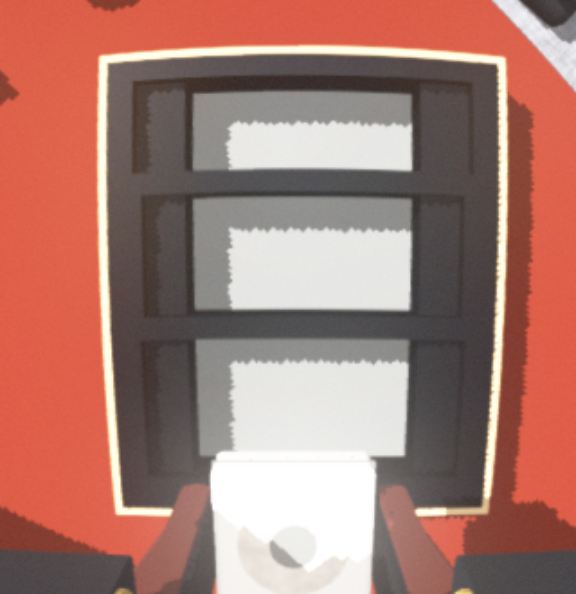

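The tray is clear and empty, and the rings box is held at crop (293,520). The recess rims read well enough to fix the cut-out centres.

```bash
python3 - <<'E'
from h import *
m=camera_model("wrist")
a=np.radians(-38.5);X=np.array([np.cos(a),np.sin(a)]);Y=np.array([-np.sin(a),np.cos(a)]);c=np.array([490,-285])
def T(px,z=36):
    w=at("wrist",(160+px[0]/1.8,px[1]/1.8),z,m)[:2]; return np.round([(w-c)@X,(w-c)@Y],1)
for n,px in dict(sTL=(134,80),sTR=(474,81),sBL=(133,172),sBR=(473,173),dTL=(143,195),dTR=(464,195),dBL=(143,317),dBR=(463,317),pTL=(143,340),pTR=(465,340),pBL=(150,474),pBR=(460,474),oTL=(99,56),oTR=(506,57),oBL=(118,513),oBR=(488,513)).items(): print(n,T(px))
E
```

```text
sTL [-70.8  92.1]
sTR [78.1 92.2]
sBL [-71.  50.]
sBR [77.2 49.8]
dTL [-66.6  39.4]
dTR [73.1 39.7]
dBL [-67.9 -14.6]
dBR [ 73.9 -14.6]
pTL [-68.3 -24.9]
pTR [ 75.3 -25. ]
pBL [-68.6 -87.9]
pBR [ 76.9 -88.3]
oTL [-87.1 105.1]
oTR [ 93.4 105.3]
oBL [ -86.1 -108.1]
oBR [  92.7 -108.7]
```

>>> arm_command:
  targets:
    - [3,20,0.3,0]
    - [0,30,0,0]
    - [0,30,0,0]
    - [0,25,0,0]
    - [0,20,0,0]
    - [0,14,0,0]
    - [0,10,0,0]
    - [0,5,0,0]
    - [0,0,0,0]
    - [0,0,0,0]
    - [0,0,0,0]

```text
t: 25.45
ee_pos: [457.6, -331.3, 27.6]
orientation: [-1.506, 0.526, -0.528]
ft_force: [0.1, 0.3, -1.3]
width: 39.7
```

>>> arm_command:
  targets:
    - [0,0,0,0]
    - [0,0,0,0]
    - [0,0,0,0]
    - [0,-10,0,0]
    - [0,-30,0,0]
    - [0,-30,0,0]
    - [0,-30,0,0]
    - [0,-30,0,0]
    - [0,-20,0,0]
    - [0,0,0,0]
  gripper: 62

```text
t: 26.28
ee_pos: [459.2, -332.5, 182.1]
orientation: [-1.508, 0.52, -0.533]
ft_force: [0.9, -0.3, -0.9]
width: 54.2
```

```bash
python3 - <<'E'
from look import *
wl(dict(rings_mid=(12,20),staples_mid=(11,22)),["rings_mid"])
plan((419,-73,175,-90))
E
```

```text
now [ 459.2 -332.5  182.1] yaw -38.56 q6 0.03 w 54.2 F [ 0.9 -0.3 -0.9] t 26.28
rings_mid TIP [([456.9, -329.8], [321.0, 220.0], 0.84)]
   SIL [ 456.4 -327.9   42.2   38.5   50.4] [319. 221.] 0.56
now [ 456.7 -330.6  176.6] yaw -38.56 q6 0.03 w 54.3 F [ 0.4  0.1 -0.6] t 26.43
 -> [419 -73 175 -90] turn 0.898 | x -257.6 y 1.6 z -37.7
```

>>> arm_command:
  targets:
    - [0,0,0,0.12]
    - [0,0,0,0.12]
    - [0,0,0,0.12]
    - [0,0,0,0.12]
    - [0,0,0,0.12]
    - [0,0,0,0.12]
    - [0,0,0,0.12]
    - [-15,0,-2,0.058]
    - [-32,0,-5,0]
    - [-32,0,-5,0]
    - [-32,0,-5,0]
    - [-32,0,-5,0]
    - [-32,0,-5,0]
    - [-32,0,-5,0]
    - [-30,0,-4,0]
    - [-16,0,-2,0]
    - [-4.5,0,0,0]
    - [0,0,0,0]
    - [0,0,0,0]
  gripper: 70

```text
t: 28.02
ee_pos: [418.2, -73.8, 176.1]
orientation: [-1.21, 1.21, -1.208]
ft_force: [-0.1, 0.4, 1.1]
width: 61.4
```

```bash
python3 - <<'E'
from look import *
wl(dict(roll_mid=(9.5,19),staples_mid=(11,22)),["staples_mid","roll_mid"])
E
```

```text
now [418.2 -73.8 176.1] yaw -89.97 q6 1.37 w 61.4 F [-0.1  0.4  1.1] t 28.02
staples_mid TIP [([418.5, -74.8], [325.0, 219.0], 0.62)]
   SIL [422.  -75.8  44.9  37.5  87.3] [326. 218.] 0.96
roll_mid TIP [([474.2, 167.9], [77.0, 167.0], 0.81), ([526.1, 23.3], [210.0, 97.0], 0.74), ([519.4, -84.4], [336.0, 100.0], 0.58)]
   SIL [479.  163.   55.1  45.1 -89.2] [ 82. 164.] 0.98
   SIL [526.5  19.2  46.5  45.3  89.5] [204.  89.] 0.82
   SIL [352.7  -7.   46.   32.1  51.9] [262. 295.] 0.68
   SIL [516.2 -85.3  45.4  44.6  33. ] [349.  95.] 0.62
```

>>> arm_command:
  targets:
    - [1.2,20,1.5,0]
    - [0,30,0,0]
    - [0,30,0,0]
    - [0,25,0,0]
    - [0,20,0,0]
    - [0,16,0,0]
    - [0,10,0,0]
    - [0,4,0,0]
    - [0,0,0,0]
    - [0,0,0,0]

```text
t: 29.1
ee_pos: [420.1, -74.9, 22.1]
orientation: [-1.209, 1.209, -1.21]
ft_force: [-0.1, -0.3, -0.4]
width: 61.6
```

>>> arm_command:
  targets:
    - [0,0,0,0]
    - [0,0,0,0]
    - [0,0,0,0]
    - [0,0,0,0]
    - [0,0,0,0]
    - [0,0,0,0]
  gripper: 0

```text
t: 29.6
ee_pos: [420.3, -74.8, 22.4]
orientation: [-1.208, 1.208, -1.21]
ft_force: [0.2, -0.9, 6.4]
width: 43.7
```

>>> arm_command:
  targets:
    - [0,-10,0,0]
    - [0,-20,0,0]
    - [0,-30,0,-0.12]
    - [0,-30,0,-0.12]
    - [0,-30,0,-0.12]
    - [0,-30,0,-0.12]
    - [0,-5,0,-0.12]
    - [0,0,0,-0.12]
    - [0,0,0,-0.12]
    - [0,0,0,-0.058]
    - [0,0,0,0]

```text
t: 30.52
ee_pos: [419.4, -74.6, 177.4]
orientation: [-1.506, 0.525, -0.526]
ft_force: [0.2, 0.2, -1.6]
width: 43.7
```

```bash
python3 - <<'E'
from plan import *
plan((536.3,-231.3,175,-38.5),(536.3,-231.3,26,-38.5))
E
```

```text
now [419.4 -74.6 177.4] yaw -38.44 q6 0.47 w 43.7 F [ 0.2  0.2 -1.6] t 30.52
 -> [ 536.3 -231.3  175.   -38.5] turn 0.001 | x 189.0 y 2.4 z -49.9
 -> [ 536.3 -231.3   26.   -38.5] turn -0.0 | x 0.0 y 149.0 z 0.0
```

>>> arm_command:
  targets:
    - [15,0,-4,0]
    - [29,0,-8,0]
    - [29,0,-8,0]
    - [29,0,-8,0]
    - [29,0,-8,0]
    - [29,0,-7,0]
    - [20,0,-5,0]
    - [9,0,-2,0]
    - [0,0,0,0]
    - [0,0,0,0]
    - [0,0,0,0]

```text
t: 31.43
ee_pos: [535.3, -230.7, 176.3]
orientation: [-1.505, 0.528, -0.526]
ft_force: [-0.0, 0.7, -0.8]
width: 44.3
```

```bash
python3 - <<'E'
from look import *
plan((536.3,-231.3,27,-38.5))
wl(dict(rings_mid=(12,20)),["rings_mid"])
E
```

```text
now [ 535.3 -230.7  176.3] yaw -38.57 q6 0.25 w 44.3 F [-0.   0.7 -0.8] t 31.43
 -> [ 536.3 -231.3   27.   -38.5] turn -0.001 | x 1.2 y 149.3 z 0.1
now [ 535.3 -230.7  176.3] yaw -38.57 q6 0.25 w 44.3 F [-0.   0.7 -0.8] t 31.43
rings_mid TIP [([455.9, -333.0], [326.0, 350.0], 0.47)]
   SIL [ 464.8 -319.7   37.7    4.6  -38.7] [325. 342.] 0.77
   SIL [ 486.7 -289.8  229.3  189.8   51.4] [324. 235.] 0.68
```

>>> arm_command:
  targets:
    - [1.2,20,0,0]
    - [0,30,0,0]
    - [0,30,0,0]
    - [0,25,0,0]
    - [0,15,0,0]
    - [0,12,0,0]
    - [0,10,0,0]
    - [0,6,0,0]
    - [0,0,0,0]
    - [0,0,0,0]
    - [0,0,0,0]

```text
t: 32.5
ee_pos: [537.9, -232.6, 29.6]
orientation: [-1.506, 0.526, -0.528]
ft_force: [-0.2, -0.5, 0.4]
width: 43.9
```

>>> arm_command:
  targets:
    - [0,0,0,0]
    - [0,0,0,0]
    - [0,0,0,0]
    - [0,-10,0,0]
    - [0,-30,0,0]
    - [0,-30,0,0]
    - [0,-30,0,0]
    - [0,-30,0,0]
    - [0,-20,0,0]
    - [0,0,0,0]
  gripper: 64

```text
t: 33.33
ee_pos: [539.8, -233.5, 184.3]
orientation: [-1.507, 0.52, -0.534]
ft_force: [0.6, 0.0, 1.1]
width: 56.1
```

```bash
python3 - <<'E'
from look import *
wl(dict(staples_mid=(15,26)),["staples_mid"],"pics/w5.png")
plan((526.5,24,175,-38.5),(526.5,24,175,-90))
E
```

```text
now [ 539.8 -233.5  184.3] yaw -38.56 q6 0.24 w 56.1 F [0.6 0.  1.1] t 33.33
staples_mid TIP [([533.2, -231.6], [317.0, 224.0], 0.96)]
   SIL [ 537.1 -229.8   44.8   35.7  -40.9] [318. 223.] 0.94
now [ 536.9 -232.2  178.6] yaw -38.56 q6 0.24 w 56.1 F [-0.2  0.3  0.1] t 33.48
 -> [526.5  24.  175.  -38.5] turn -0.001 | x -167.6 y 3.6 z 194.0
 -> [526.5  24.  175.  -90. ] turn 0.899 | x 0.0 y -0.0 z 0.0
```

View pics/w5.png

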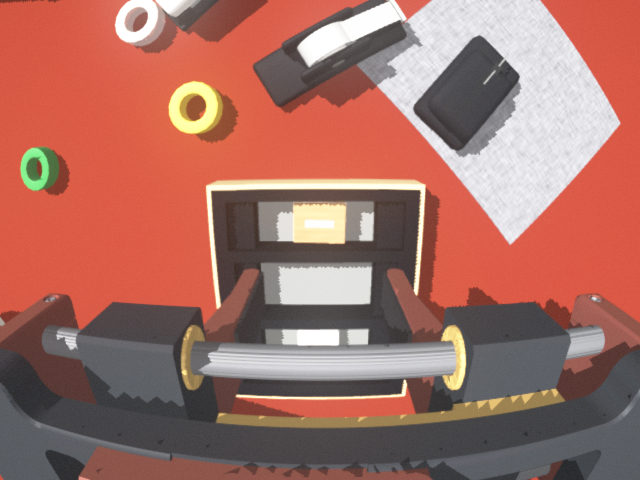

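Staples are in the pocket at (318,223). The white roll is at (140,22), next to the stapler's end.

>>> arm_command:
  targets:
    - [-14,0,16,0]
    - [-26,0,30,0]
    - [-26,0,30,0]
    - [-26,0,30,0]
    - [-26,0,30,0]
    - [-26,0,30,0]
    - [-18,0,21,0]
    - [-6,0,7,0.12]
    - [0,0,0,0.12]
    - [0,0,0,0.12]
    - [0,0,0,0.12]
    - [0,0,0,0.12]
    - [0,0,0,0.12]
    - [0,0,0,0.12]
    - [0,0,0,0.059]
    - [0,0,0,0]
    - [0,0,0,0]
  gripper: 72

```text
t: 34.9
ee_pos: [526.0, 24.1, 177.4]
orientation: [-1.212, 1.21, -1.207]
ft_force: [0.1, 0.4, 0.6]
width: 63.2
```

```bash
python3 - <<'E'
from look import *
wl(dict(roll_mid=(9.5,19),stapler_mid=(23,46)),["stapler_mid","roll_mid"],"pics/w6.png")
im=cv2.imread("pics/w6.png");cv2.imwrite("pics/w6c.png",cv2.resize(im[0:330,160:480],None,fx=1.8,fy=1.8))
E
```

```text
now [526.   24.1 177.4] yaw -89.95 q6 1.59 w 63.2 F [0.1 0.4 0.6] t 34.9
stapler_mid TIP [([620.2, 4.7], [349.0, 108.0], 0.92)]
   SIL [618.7   3.9 127.8  34.9   2.1] [350. 110.] 0.61
   SIL [ 500.4 -264.6  224.6  176.9   51.5] [586. 236.] 0.39
roll_mid TIP [([516.1, -84.3], [444.0, 230.0], 0.88), ([343.9, -0.3], [347.0, 388.0], 0.88), ([477.4, 169.0], [172.0, 269.0], 0.64)]
   SIL [518.2 -81.9  49.8  45.4  51.5] [436. 224.] 0.91
   SIL [341.5   1.6  45.7  43.4  89. ] [348. 395.] 0.6
   SIL [481.5 165.8  53.2  45.1 -50.7] [177. 265.] 0.59
```

View pics/w6c.png

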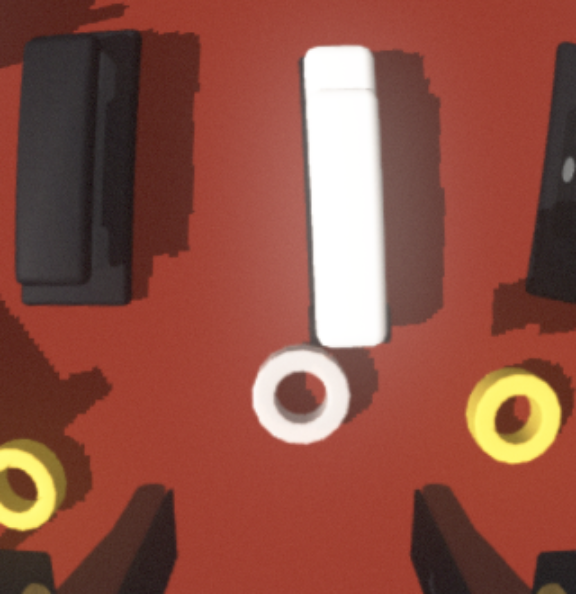

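```bash
python3 - <<'E'
from plan import *
g=at("wrist",(327.2,219.4),19); print(g); plan((g[0],g[1],20,-90))
E
```

```text
[528.15125883  21.67081382  19.        ]
now [526.7  24.1 178.4] yaw -90.02 q6 1.59 w 63.7 F [-0.2 -0.6 -0.4] t 35.15
 -> [528.2  21.7  20.  -90. ] turn -0.0 | x 2.4 y 158.4 z 1.4
```

>>> arm_command:
  targets:
    - [2.4,20,0.5,0]
    - [0,30,0,0]
    - [0,30,0,0]
    - [0,25,0,0]
    - [0,20,0,0]
    - [0,15,0,0]
    - [0,12,0,0]
    - [0,6,0,0]
    - [0,0,0,0]
    - [0,0,0,0]

```text
t: 35.98
ee_pos: [527.6, 21.7, 20.9]
orientation: [-1.209, 1.21, -1.21]
ft_force: [-0.3, -0.2, 2.0]
width: 63.2
```

>>> arm_command:
  targets:
    - [0,0,0,0]
    - [0,0,0,0]
    - [0,0,0,0]
    - [0,0,0,0]
    - [0,0,0,0]
    - [0,0,0,0]
  gripper: 0

```text
t: 36.48
ee_pos: [527.9, 21.7, 21.5]
orientation: [-1.208, 1.209, -1.211]
ft_force: [-0.7, -0.4, 6.5]
width: 45.4
```

>>> arm_command:
  targets:
    - [0,-10,0,0]
    - [0,-20,0,0]
    - [0,-30,0,-0.12]
    - [0,-30,0,-0.12]
    - [0,-30,0,-0.12]
    - [0,-30,0,-0.12]
    - [0,-5,0,-0.12]
    - [0,0,0,-0.12]
    - [0,0,0,-0.12]
    - [0,0,0,-0.058]
    - [0,0,0,0]

```text
t: 37.4
ee_pos: [527.1, 21.7, 176.4]
orientation: [-1.506, 0.526, -0.526]
ft_force: [0.2, -0.7, -0.6]
width: 45.3
```

```bash
python3 - <<'E'
from plan import *
plan((500.2,-276.7,175,-38.5),(500.2,-276.7,26,-38.5))
E
```

```text
now [527.1  21.7 176.4] yaw -38.5 q6 0.69 w 45.3 F [ 0.2 -0.7 -0.6] t 37.4
 -> [ 500.2 -276.7  175.   -38.5] turn -0.0 | x 164.7 y 1.4 z -250.3
 -> [ 500.2 -276.7   26.   -38.5] turn -0.0 | x 0.0 y 149.0 z 0.0
```

>>> arm_command:
  targets:
    - [10,0,-16,0]
    - [19,0,-29,0]
    - [19,0,-29,0]
    - [19,0,-29,0]
    - [19,0,-29,0]
    - [19,0,-29,0]
    - [19,0,-29,0]
    - [19,0,-28,0]
    - [15,0,-22,0]
    - [7,0,-10,0]
    - [0,0,0,0]
    - [0,0,0,0]
    - [0,0,0,0]

```text
t: 38.48
ee_pos: [500.1, -275.3, 175.6]
orientation: [-1.505, 0.528, -0.527]
ft_force: [-0.0, 1.6, -0.3]
width: 45.2
```

```bash
python3 - <<'E'
from look import *
plan((500.2,-276.7,26.5,-38.5))
E
```

```text
now [ 500.1 -275.3  175.6] yaw -38.62 q6 0.15 w 45.2 F [-0.   1.6 -0.3] t 38.48
 -> [ 500.2 -276.7   26.5  -38.5] turn -0.002 | x 1.0 y 149.1 z -1.0
```

>>> arm_command:
  targets:
    - [1,20,-1,0]
    - [0,30,0,0]
    - [0,30,0,0]
    - [0,25,0,0]
    - [0,15,0,0]
    - [0,12,0,0]
    - [0,10,0,0]
    - [0,7,0,0]
    - [0,0,0,0]
    - [0,0,0,0]
    - [0,0,0,0]

```text
t: 39.4
ee_pos: [501.0, -278.3, 27.5]
orientation: [-1.506, 0.526, -0.529]
ft_force: [-0.2, 0.8, -0.2]
width: 45.4
```

>>> arm_command:
  targets:
    - [0,0,0,0]
    - [0,0,0,0]
    - [0,0,0,0]
    - [0,-10,0,0]
    - [0,-30,0,0]
    - [0,-30,0,0]
    - [0,-30,0,0]
    - [0,-30,0,0]
    - [0,-20,0,0]
    - [0,0,0,0]
    - [0,0,0,0]
  gripper: 66

```text
t: 40.32
ee_pos: [501.0, -278.4, 178.5]
orientation: [-1.506, 0.525, -0.53]
ft_force: [-0.1, 0.9, -1.0]
width: 57.8
```

```bash
python3 - <<'E'
from look import *
wl(dict(roll_mid=(13,23),staples_mid=(15,26)),["roll_mid"],"pics/w7.png")
plan((619.5,4.3,180,-87))
im=cv2.imread("pics/w7.png");cv2.imwrite("pics/w7c.png",cv2.resize(im[100:420,190:450],None,fx=1.8,fy=1.8))
E
```

```text
now [ 501.  -278.4  178.5] yaw -38.62 q6 0.15 w 57.8 F [-0.1  0.9 -1. ] t 40.32
roll_mid TIP [([499.4, -279.6], [325.0, 223.0], 0.69), ([515.1, -83.0], [196.0, 39.0], 0.62), ([495.7, -276.4], [319.0, 223.0], 0.19)]
   SIL [ 499.5 -275.1   46.9   45.7   51.3] [318. 233.] 0.84
   SIL [349.5  -7.4  58.3  42.  -45.9] [ 41. 112.] 0.67
   SIL [516.  -89.4  47.3  46.8 -37.4] [190.  32.] 0.57
now [ 499.5 -277.6  175.5] yaw -38.62 q6 0.15 w 57.8 F [-0.2 -0.6  0.5] t 40.47
 -> [619.5   4.3 180.  -87. ] turn 0.844 | x -275.2 y -4.5 z 134.6
```

View pics/w7c.png

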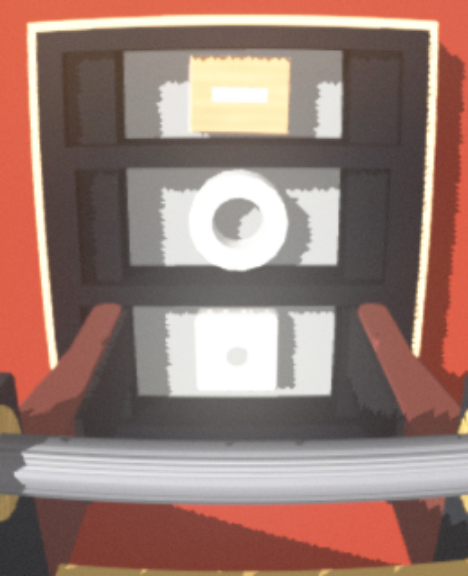

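All three spares lie flat in their pockets: staples (238,95), roll (238,220), rings (237,350). Next is the stapler.

>>> arm_command:
  targets:
    - [0,0,0,0.12]
    - [0,0,0,0.12]
    - [0,0,0,0.12]
    - [0,0,0,0.12]
    - [0,0,0,0.12]
    - [0,0,0,0.12]
    - [-14,-5,7,0.124]
    - [-28,0,14,0]
    - [-28,0,14,0]
    - [-28,0,14,0]
    - [-28,0,14,0]
    - [-28,0,14,0]
    - [-28,0,14,0]
    - [-28,0,14,0]
    - [-28,0,14,0]
    - [-20,0,10,0]
    - [-12,0,5,0]
    - [-5,0,0,0]
    - [0,0,0,0]
    - [0,0,0,0]
  gripper: 66

```text
t: 42.13
ee_pos: [617.0, 3.6, 181.0]
orientation: [-1.235, 1.171, -1.17]
ft_force: [0.3, 0.6, 0.4]
width: 58.0
```

```bash
python3 - <<'E'
from look import *
wl(dict(stapler_mid=(23,46)),["stapler_mid"],"pics/w8.png")
im=cv2.imread("pics/w8.png");cv2.imwrite("pics/w8c.png",cv2.resize(im[0:360,120:520],None,fx=1.6,fy=1.6))
E
```

```text
now [617.    3.6 181. ] yaw -86.98 q6 1.5 w 58.0 F [0.3 0.6 0.4] t 42.13
stapler_mid TIP [([620.2, 3.2], [325.0, 218.0], 0.84)]
   SIL [623.2   3.4 131.7  33.8   2.9] [324. 214.] 0.61
```

View pics/w8c.png

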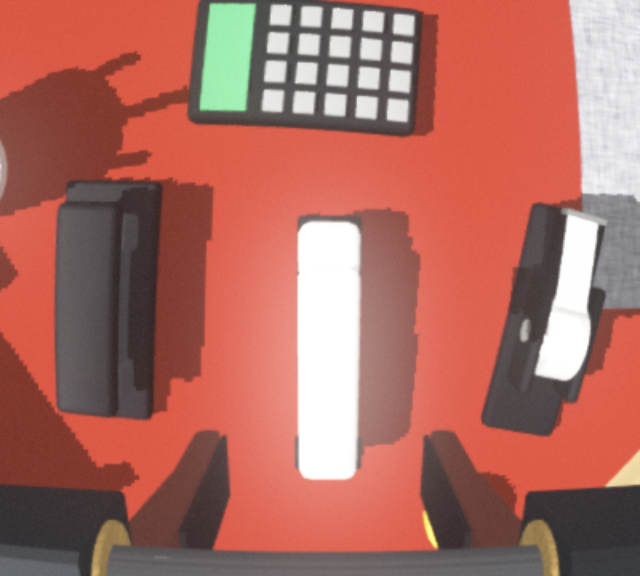

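```bash
python3 - <<'E'
from plan import *
m=camera_model("wrist")
print("stapler base far end",at("wrist",(120+330/1.6,215/1.6),8,m), "near-end top", at("wrist",(120+328/1.6,478/1.6),40,m))
for n,px,z in [("punch base",(148,183),12),("punch base nr",(142,417),12),("punch far R",(160,184),12),("disp base far L",(536,205),12),("disp nearL",(484,425),12),("disp nearR",(550,434),12)]: print(n,at("wrist",(120+px[0]/1.6,px[1]/1.6),z,m).round(1))
plan((620.5,3.4,30,-87))
E
```

```text
stapler base far end [689.96473254   5.08393796   8.        ] near-end top [554.16146682  -0.66020393  40.        ]
punch base [705.1 103.7  12. ]
punch base nr [572.6 108.1  12. ]
punch far R [704.5  96.8  12. ]
disp base far L [ 704.8 -106.7   12. ]
disp nearL [577.8 -89.9  12. ]
disp nearR [ 573.4 -132.5   12. ]
now [617.4   3.  181.6] yaw -87.06 q6 1.51 w 57.7 F [0.4 0.  0.1] t 42.28
 -> [620.5   3.4  30.  -87. ] turn -0.001 | x -0.2 y 151.6 z 3.1
```

>>> arm_command:
  targets:
    - [0,20,2.5,0]
    - [0,30,0,0]
    - [0,30,0,0]
    - [0,25,0,0]
    - [0,20,0,0]
    - [0,14,0,0]
    - [0,9,0,0]
    - [0,4,0,0]
    - [0,0,0,0]
    - [0,0,0,0]

```text
t: 43.12
ee_pos: [621.0, 4.3, 30.5]
orientation: [-1.233, 1.169, -1.171]
ft_force: [0.2, 0.1, 0.7]
width: 57.7
```

>>> arm_command:
  targets:
    - [0,0,0,0]
    - [0,0,0,0]
    - [0,0,0,0]
    - [0,0,0,0]
    - [0,0,0,0]
    - [0,0,0,0]
    - [0,0,0,0]
  gripper: 0

```text
t: 43.7
ee_pos: [620.8, 4.2, 30.3]
orientation: [-1.233, 1.169, -1.171]
ft_force: [-1.3, -2.8, 5.7]
width: 29.9
```

>>> arm_command:
  targets:
    - [0,-10,0,0]
    - [0,-20,0,0.1]
    - [0,-30,0,0.1]
    - [0,-30,0,0.1]
    - [0,-30,0,0.1]
    - [0,-20,0,0.1]
    - [0,0,0,0.1]
    - [0,0,0,0.1]
    - [0,0,0,0.025]
    - [0,0,0,0]
    - [0,0,0,0]

```text
t: 44.62
ee_pos: [620.0, 4.6, 169.7]
orientation: [-0.814, 1.685, -1.684]
ft_force: [0.8, -0.3, -1.9]
width: 29.7
```

```bash
python3 - <<'E'
from plan import *
plan((536.3,-231.3,170,-128.5),(536.3,-231.3,60,-128.5))
E
```

```text
now [620.    4.6 169.7] yaw -128.45 q6 2.23 w 29.7 F [ 0.8 -0.3 -1.9] t 44.62
 -> [ 536.3 -231.3  170.  -128.5] turn 0.001 | x 236.7 y -0.3 z 81.4
 -> [ 536.3 -231.3   60.  -128.5] turn -0.0 | x 0.0 y 110.0 z 0.0
```

>>> arm_command:
  targets:
    - [15,0,5,0]
    - [28,0,10,0]
    - [28,0,10,0]
    - [28,0,10,0]
    - [28,0,10,0]
    - [28,0,10,0]
    - [28,0,10,0]
    - [26,0,8,0]
    - [18,0,6,0]
    - [10,0,2,0]
    - [0,0,0,0]
    - [0,0,0,0]
    - [0,20,0,0]
    - [0,30,0,0]
    - [0,24,0,0]
    - [0,14,0,0]
    - [0,0,0,0]
    - [0,0,0,0]
    - [0,0,0,0]

```text
t: 46.2
ee_pos: [537.1, -231.0, 82.5]
orientation: [-0.812, 1.683, -1.684]
ft_force: [0.9, 1.1, -1.5]
width: 29.8
```

```bash
python3 - <<'E'
from look import *
plan((536.3,-231.3,58,-128.5))
cv2.imwrite("pics/w9.png",get_image("wrist"))
E
```

```text
now [ 537.1 -231.    82.5] yaw -128.45 q6 1.82 w 29.8 F [ 0.9  1.1 -1.5] t 46.2
 -> [ 536.3 -231.3   58.  -128.5] turn 0.001 | x 0.8 y 24.5 z -0.4
```

View pics/w9.png

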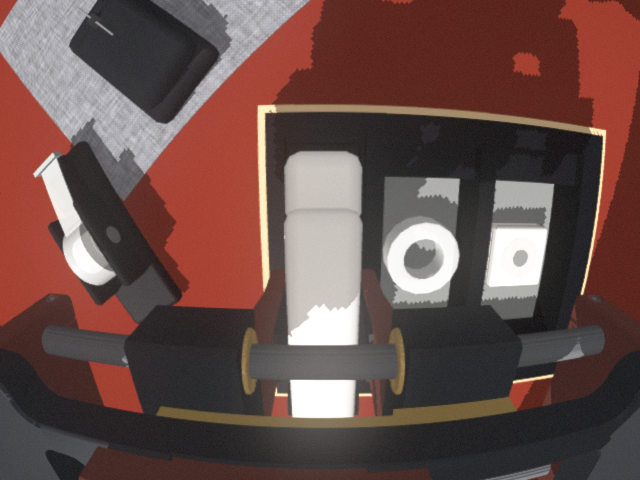

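The stapler is held over its cut-out at (325,280), parallel to the tray. The roll and rings are still flat in their pockets. I lower it slowly.

>>> arm_command:
  targets:
    - [0.8,4,-0.4,0]
    - [0,4,0,0]
    - [0,4,0,0]
    - [0,4,0,0]
    - [0,3,0,0]
    - [0,2,0,0]
    - [0,2,0,0]
    - [0,1,0,0]
    - [0,0,0,0]
    - [0,0,0,0]
    - [0,0,0,0]

```text
t: 47.17
ee_pos: [535.2, -231.8, 58.2]
orientation: [-0.812, 1.685, -1.685]
ft_force: [-2.9, -0.1, 6.0]
width: 29.7
```

>>> arm_command:
  targets:
    - [0,0,0,0]
    - [0,0,0,0]
    - [0,0,0,0]
    - [0,-5,0,0]
    - [0,-15,0,0]
    - [0,-30,0,0]
    - [0,-30,0,0]
    - [0,-20,0,0]
    - [0,-20,0,0]
    - [0,0,0,0]
    - [0,0,0,0]
  gripper: 50

```text
t: 48.08
ee_pos: [536.0, -232.1, 178.8]
orientation: [-0.81, 1.682, -1.686]
ft_force: [-0.5, 0.4, 0.2]
width: 43.9
```

```bash
python3 - <<'E'
from look import *
wl(dict(stapler_mid=(51,74)),["stapler_mid"],"pics/w10.png")
get_image("top");get_image("side")
t=tip_of("top","stapler_mid");s=tip_of("side","stapler_mid")
for a in t[:2]: print("top",at("top",a["at"],51).round(1),a["conf"])
if t and s: print("tri",tri(t[0]["at"],s[0]["at"]),[x["conf"] for x in s])
print(sil("top","dispenser_mid",44,np.array((405,204))),sil("top","punch_mid",48,np.array((305,206))))
plan((637,-118,180,-98))
E
```

```text
now [ 536.  -232.1  178.8] yaw -128.52 q6 1.81 w 43.9 F [-0.5  0.4  0.2] t 48.08
stapler_mid TIP [([535.6, -230.8], [322.0, 231.0], 0.72)]
   SIL [ 536.  -232.2  131.6   33.7  -38.6] [321. 229.] 0.58
top [ 529.7 -235.8   51. ] 0.96
tri (array([ 534.39170578, -233.92714432,   55.49892736]), np.float64(10.938836272389555)) [0.93, 0.34]
(array([ 631.8, -114.7,  136. ,   51. ,   -7.8]), array([407., 202.]), 0.89) (array([628.1, 127. , 132.2,  57.6,  -1.1]), array([304., 206.]), 0.67)
now [ 535.1 -231.7  177. ] yaw -128.51 q6 1.81 w 44.1 F [ 0.1  0.2 -0.7] t 48.53
 -> [ 637 -118  180  -98] turn -0.533 | x -126.8 y -3.0 z 85.1
```

View pics/w10.png

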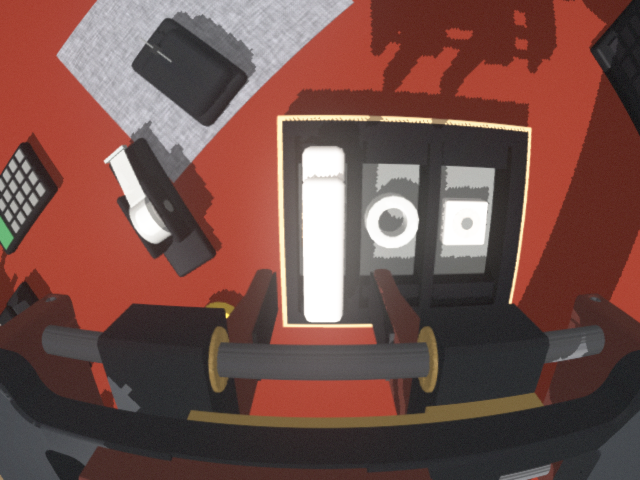

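The stapler is seated level and parallel in its cut-out (322,235). The dispenser is next.

>>> arm_command:
  targets:
    - [0,0,0,-0.108]
    - [0,0,0,-0.108]
    - [0,0,0,-0.108]
    - [0,0,0,-0.108]
    - [0,0,0,-0.108]
    - [-14,-3,9,0]
    - [-25,0,17,0]
    - [-25,0,17,0]
    - [-25,0,17,0]
    - [-22,0,15,0]
    - [-12,0,8,0]
    - [-4,0,2,0]
    - [0,0,0,0]
    - [0,0,0,0]
  gripper: 72

```text
t: 49.7
ee_pos: [635.5, -117.7, 180.3]
orientation: [-1.145, 1.307, -1.306]
ft_force: [-0.3, 0.7, -0.2]
width: 63.2
```

```bash
python3 - <<'E'
from look import *
wl(dict(dispenser_mid=(24,12)),["dispenser_mid"],"pics/w11.png")
im=cv2.imread("pics/w11.png");cv2.imwrite("pics/w11c.png",cv2.resize(im[60:360,180:460],None,fx=2,fy=2))
E
```

```text
now [ 635.5 -117.7  180.3] yaw -97.57 q6 1.5 w 63.2 F [-0.3  0.7 -0.2] t 49.7
dispenser_mid TIP []
   SIL [ 638.6 -119.9  131.7   46.    -7.7] [325. 209.] 0.76
```

View pics/w11c.png

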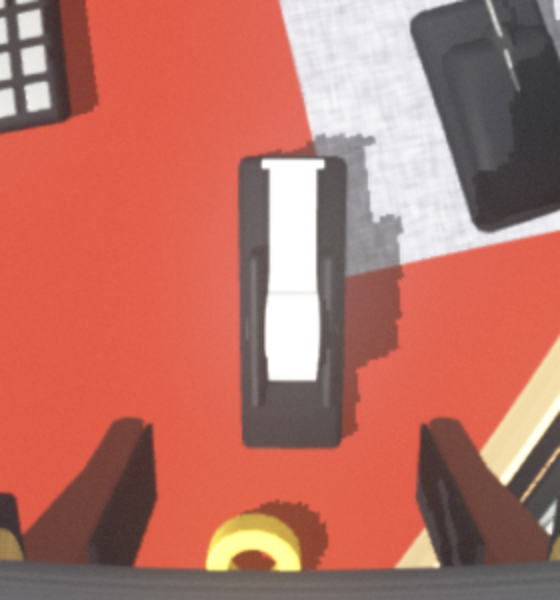

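Dispenser base outline measures 131.7×46 mm at z=12, exactly as specified, centred at (638.6,-119.9). It is clear of the yellow ring.

>>> arm_command:
  targets:
    - [1.8,20,3.2,0]
    - [0,30,0,0]
    - [0,30,0,0]
    - [0,25,0,0]
    - [0,18,0,0]
    - [0,13,0,0]
    - [0,9,0,0]
    - [0,4,0,0]
    - [0,0,0,0]
    - [0,0,0,0]

```text
t: 50.68
ee_pos: [639.9, -119.6, 32.5]
orientation: [-1.143, 1.305, -1.307]
ft_force: [-0.6, -0.2, 0.0]
width: 63.2
```

>>> arm_command:
  targets:
    - [0,0,0,0]
    - [0,0,0,0]
    - [0,0,0,0]
    - [0,0,0,0]
    - [0,0,0,0]
    - [0,0,0,0]
    - [0,0,0,0]
  gripper: 0

```text
t: 51.27
ee_pos: [639.6, -119.6, 32.2]
orientation: [-1.143, 1.305, -1.306]
ft_force: [-0.1, -0.8, 5.1]
width: 35.8
```

>>> arm_command:
  targets:
    - [0,-10,0,0]
    - [0,-20,0,0.09]
    - [0,-30,0,0.09]
    - [0,-30,0,0.09]
    - [0,-30,0,0.09]
    - [0,-20,0,0.09]
    - [0,0,0,0.089]
    - [0,0,0,0]
    - [0,0,0,0]
    - [0,0,0,0]

```text
t: 52.1
ee_pos: [638.3, -119.1, 170.6]
orientation: [-0.817, 1.684, -1.681]
ft_force: [0.3, -0.1, -3.1]
width: 35.8
```

```bash
python3 - <<'E'
from plan import *
plan((500.2,-276.7,170,-128.5))
E
```

```text
now [ 638.3 -119.1  170.6] yaw -128.31 q6 2.04 w 35.8 F [ 0.3 -0.1 -3.1] t 52.1
 -> [ 500.2 -276.7  170.  -128.5] turn 0.003 | x 209.4 y 0.6 z -10.0
```

>>> arm_command:
  targets:
    - [15,0,0,0.003]
    - [28,0,-1,0]
    - [28,0,-1,0]
    - [28,0,-2,0]
    - [28,0,-2,0]
    - [28,0,-1,0]
    - [26,0,-1,0]
    - [18,0,-1,0]
    - [10.4,0,0,0]
    - [0,0,0,0]
    - [0,0,0,0]
    - [0,20,0,0]
    - [0,30,0,0]
    - [0,20,0,0]
    - [0,12,0,0]
    - [0,0,0,0]
    - [0,0,0,0]
    - [0,0,0,0]

```text
t: 53.6
ee_pos: [502.6, -277.4, 90.6]
orientation: [-0.81, 1.684, -1.687]
ft_force: [0.3, -0.1, -1.6]
width: 35.8
```

```bash
python3 - <<'E'
from look import *
plan((501,-277.3,60,-128.5))
E
```

```text
now [ 502.6 -277.4   90.6] yaw -128.59 q6 1.72 w 35.8 F [ 0.3 -0.1 -1.6] t 53.6
 -> [ 501.  -277.3   60.  -128.5] turn -0.002 | x 0.9 y 30.6 z -1.4
```

>>> arm_command:
  targets:
    - [0.9,4,-1.3,0]
    - [0,4,0,0]
    - [0,4,0,0]
    - [0,4,0,0]
    - [0,4,0,0]
    - [0,3,0,0]
    - [0,3,0,0]
    - [0,2,0,0]
    - [0,2,0,0]
    - [0,1,0,0]
    - [0,0,0,0]
    - [0,0,0,0]
    - [0,0,0,0]

```text
t: 54.68
ee_pos: [499.9, -277.2, 60.2]
orientation: [-0.811, 1.686, -1.686]
ft_force: [-6.2, 2.8, 15.0]
width: 35.9
```

>>> arm_command:
  targets:
    - [0,0,0,0]
    - [0,0,0,0]
    - [0,0,0,0]
    - [0,-5,0,0]
    - [0,-15,0,0]
    - [0,-30,0,0]
    - [0,-30,0,0]
    - [0,-20,0,0]
    - [0,-20,0,0]
    - [0,0,0,0]
    - [0,0,0,0]
  gripper: 51

```text
t: 55.6
ee_pos: [500.6, -277.6, 179.8]
orientation: [-0.809, 1.684, -1.688]
ft_force: [0.6, -0.4, -0.5]
width: 44.8
```

```bash
python3 - <<'E'
from look import *
wl(dict(dispenser_mid=(52,40),stapler_mid=(51,74)),["dispenser_mid","stapler_mid"],"pics/w12.png")
get_image("side"); 
print([(at("side",s["at"],52).round(1),s["conf"]) for s in tip_of("side","dispenser_mid")[:2]])
plan((636,128,180,-89))
E
```

```text
now [ 500.6 -277.6  179.8] yaw -128.63 q6 1.72 w 44.8 F [ 0.6 -0.4 -0.5] t 55.6
dispenser_mid TIP [([497.2, -274.0], [323.0, 235.0], 0.9), ([499.8, -290.6], [338.0, 220.0], 0.59)]
   SIL [ 499.3 -275.7  130.4   45.2  -38.6] [321. 222.] 0.56
   SIL [ 531.4 -252.4   33.9    1.6  -40.3] [271. 212.] 0.25
stapler_mid TIP [([533.3, -228.6], [248.0, 235.0], 0.97)]
   SIL [ 537.6 -239.5  120.9   36.1  -38.4] [245. 212.] 0.98
[(array([ 493.3, -284.3,   52. ]), 0.89), (array([617.4, 166.7,  52. ]), 0.5)]
now [ 499.5 -277.   177.6] yaw -128.63 q6 1.72 w 44.6 F [-0.   0.   0.5] t 55.95
 -> [636 128 180 -89] turn -0.692 | x -402.5 y -2.4 z 143.5
```

>>> arm_command:
  targets:
    - [0,0,0,-0.116]
    - [0,0,0,-0.116]
    - [0,0,0,-0.115]
    - [0,0,0,-0.115]
    - [0,0,0,-0.115]
    - [0,0,0,-0.115]
    - [-18,-2,6,0]
    - [-33,0,12,0]
    - [-33,0,12,0]
    - [-33,0,12,0]
    - [-33,0,12,0]
    - [-33,0,12,0]
    - [-33,0,12,0]
    - [-33,0,12,0]
    - [-33,0,12,0]
    - [-33,0,12,0]
    - [-33,0,12,0]
    - [-33,0,12,0]
    - [-20,0,5,0]
    - [-1.5,0,0,0]
  gripper: 75

```text
t: 57.62
ee_pos: [636.5, 131.6, 180.0]
orientation: [-1.218, 1.194, -1.193]
ft_force: [-0.5, -0.6, 0.0]
width: 65.8
```

>>> arm_command:
  targets:
    - [0,0,0,0]
    - [0,0,0,0]
    - [0,0,0,0]

```text
t: 57.87
ee_pos: [635.3, 126.4, 180.3]
orientation: [-1.218, 1.197, -1.197]
ft_force: [0.8, -0.0, -0.0]
width: 66.0
```

```bash
python3 - <<'E'
from look import *
wl(dict(punch_mid=(24,12)),["punch_mid"],"pics/w13.png")
a=cv2.resize(cv2.imread("pics/w13.png")[60:360,180:460],None,fx=1.4,fy=1.4);b=cv2.resize(cv2.imread("pics/w12.png")[60:360,180:460],None,fx=1.4,fy=1.4);cv2.imwrite("pics/w13c.png",np.hstack([a,b]))
E
```

```text
now [635.3 126.4 180.3] yaw -89.04 q6 1.73 w 66.0 F [ 0.8 -0.  -0. ] t 57.87
punch_mid TIP [([639.0, 130.0], [320.0, 218.0], 0.66)]
   SIL [638.2 129.  138.   57.7  -2.2] [318. 210.] 0.7
```

View pics/w13c.png

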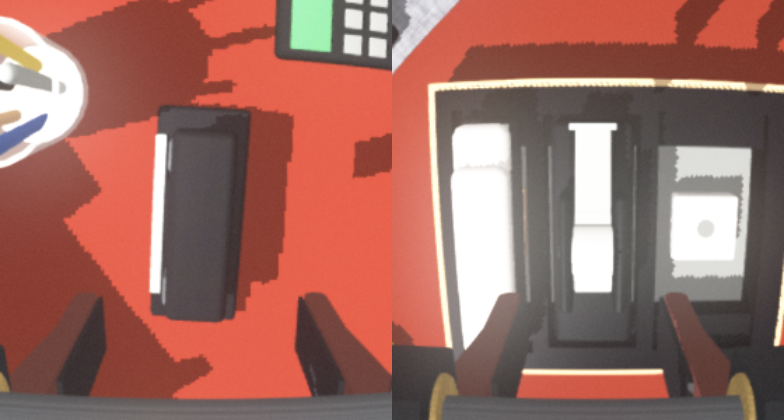

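The punch is at crop (200,210) with yaw about -2°. In the right half the dispenser and stapler sit parallel in their cut-outs. Before descending I check the gripper body's clearance to the pen pot.

```bash
python3 - <<'E'
from look import *
m=camera_model("wrist")
print("pot rim right edge", at("wrist",(180+88/1.4,60+85/1.4),100,m).round(0),at("wrist",(180+88/1.4,60+85/1.4),80,m).round(0),"pot near",at("wrist",(180+20/1.4,60+165/1.4),90,m).round(0))
get_image("top");get_image("side")
for c in("top","side","wrist"): print(c,[(at(c,q["at"],0).round(0),q["conf"]) for q in tip_of(c,"penpot")[:1]])
L=silhouettes("wrist","penpot");l=L[0];ys,xs=np.nonzero(l["pixels"]);i=np.argmax(xs);j=np.argmax(ys)
print(xs.min(),xs[i],ys[i],"low",xs[j],ys[j],l["conf"])
for z in (90,140): print(z,at("wrist",(xs[i],ys[i]),z,m).round(0),at("wrist",(xs[j],ys[j]),z,m).round(0))
plan((638.5,128.5,31,-92.2))
E
```

```text
pot rim right edge [717. 178. 100.] [717. 182.  80.] pot near [680. 214.  90.]
top [(array([716., 232.,   0.]), 0.76)]
side []
wrist [(array([717., 232.,   0.]), 0.72)]
88 242 120 low 161 180 0.77
90 [717. 180.  90.] [680. 239.  90.]
140 [715. 170. 140.] [685. 215. 140.]
now [635.8 127.5 180.8] yaw -89.0 q6 1.73 w 65.9 F [-0.2  0.6 -0.3] t 58.32
 -> [638.5 128.5  31.  -92.2] turn 0.056 | x -1.1 y 149.8 z 2.6
```

>>> arm_command:
  targets:
    - [0,0,0,0.056]
    - [-2,20,-6,0]
    - [0,20,-6.5,0]
    - [0,25,0,0]
    - [0,25,0,0]
    - [0,20,0,0]
    - [0,15,0,0]
    - [0,12,0,0]
    - [0,8,0,0]
    - [0,3.5,0,0]
    - [0,0,0,0]
    - [0,0,0,0]

```text
t: 59.32
ee_pos: [624.0, 130.3, 32.8]
orientation: [-1.19, 1.237, -1.238]
ft_force: [-0.1, -0.0, -0.3]
width: 65.7
```

>>> arm_command:
  targets:
    - [0,0,0,0]
    - [0,0,0,0]
    - [0,0,0,0]
    - [0,0,0,0]
    - [0,0,0,0]
    - [0,0,0,0]
    - [0,0,0,0]
  gripper: 0

```text
t: 59.9
ee_pos: [623.6, 129.9, 32.7]
orientation: [-1.191, 1.237, -1.238]
ft_force: [-2.0, -2.8, 6.3]
width: 38.2
```

>>> arm_command:
  targets:
    - [0,-5,0,0]
    - [0,-10,0,0]
    - [0,-20,0,0]
    - [0,-30,0,0]
    - [0,-30,0,0]
    - [0,-25,0,0]
    - [0,-20,0,0]
    - [0,0,0,0]
    - [0,0,0,0]

```text
t: 60.65
ee_pos: [623.7, 130.5, 173.1]
orientation: [-1.189, 1.236, -1.238]
ft_force: [-0.2, 0.3, -4.3]
width: 37.8
```

```bash
python3 - <<'E'
from plan import *
X=np.array([.7826,-.6225]); g=np.array([457.2,-330.7])-14.5*X
plan((*g,170,-128.5))
E
```

```text
now [623.7 130.5 173.1] yaw -92.18 q6 1.8 w 37.8 F [-0.2  0.3 -4.3] t 60.65
 -> [ 445.9 -321.7  170.  -128.5] turn 0.634 | x 464.6 y 3.1 z 142.3
```

>>> arm_command:
  targets:
    - [15,0,-5,0]
    - [30,0,-10.5,0]
    - [30,0,-10.5,0]
    - [30,0,-10.5,0]
    - [30,0,-10.5,0]
    - [30,0,-10.5,0]
    - [30,0,-10.5,0]
    - [30,0,-10.5,0]
    - [30,0,-10.5,0]
    - [30,0,-10.5,0]
    - [30,0,-10.5,0]
    - [30,0,-10.5,0]
    - [30,0,-10.5,0]
    - [30,0,-10.5,0]
    - [30,0,-10.5,0]
    - [20,0,-7,0]
    - [4,0,-1.5,0.106]
    - [0,0,0,0.106]
    - [0,0,0,0.106]
    - [0,0,0,0.106]

```text
t: 62.32
ee_pos: [443.4, -321.9, 169.9]
orientation: [-0.952, 1.549, -1.542]
ft_force: [0.0, 0.3, -4.3]
width: 37.5
```

>>> arm_command:
  targets:
    - [0,0,0,0.106]
    - [0,0,0,0.104]
    - [0,20,0,0]
    - [0,25,0,0]
    - [0,20,0,0]
    - [0,10,0,0]
    - [0,0,0,0]
    - [0,0,0,0]
    - [0,0,0,0]

```text
t: 63.07
ee_pos: [445.7, -322.6, 97.6]
orientation: [-0.812, 1.684, -1.685]
ft_force: [0.8, -0.5, -3.4]
width: 37.8
```

```bash
python3 - <<'E'
from look import *
X=np.array([.7826,-.6225]); g=np.array([457.2,-330.7])-14.5*X
plan((*g,61,-128.5))
E
```

```text
now [ 445.7 -322.6   97.6] yaw -128.52 q6 1.59 w 37.8 F [ 0.8 -0.5 -3.4] t 63.07
 -> [ 445.9 -321.7   61.  -128.5] turn -0.0 | x -0.9 y 36.6 z -0.4
```

>>> arm_command:
  targets:
    - [-0.9,5,-0.4,0]
    - [0,5,0,0]
    - [0,5,0,0]
    - [0,5,0,0]
    - [0,4,0,0]
    - [0,3,0,0]
    - [0,3,0,0]
    - [0,2,0,0]
    - [0,2,0,0]
    - [0,2,0,0]
    - [0,1,0,0]
    - [0,0,0,0]
    - [0,0,0,0]
    - [0,0,0,0]

```text
t: 64.23
ee_pos: [445.8, -321.4, 60.6]
orientation: [-0.812, 1.684, -1.685]
ft_force: [-1.4, 1.5, 5.6]
width: 37.9
```

>>> arm_command:
  targets:
    - [0,0,0,0]
    - [0,0,0,0]
    - [0,0,0,0]
    - [0,-5,0,0]
    - [0,-15,0,0]
    - [0,-30,0,0]
    - [0,-30,0,0]
    - [0,-30,0,0]
    - [-20,-30,0,0]
    - [-25,-10,0,0]
    - [-15,0,0,0]
    - [0,0,0,0]
    - [0,0,0,0]
  gripper: 56

```text
t: 65.32
ee_pos: [483.3, -274.0, 210.5]
orientation: [-0.813, 1.683, -1.684]
ft_force: [-0.6, -0.4, 0.0]
width: 49.2
```

```bash
python3 - <<'E'
from look import *
wl(dict(punch_mid=(52,40),dispenser_mid=(52,40),stapler_mid=(51,74)),["punch_mid","dispenser_mid","stapler_mid"],"pics/w14.png")
s=get_image("side"); t=get_image("top")
h=tip_of("side","unit_drawer0_handle");print([(at("side",q["at"],103).round(0),q["conf"]) for q in h[:1]])
a=cv2.resize(cv2.imread("pics/w14.png")[60:400,150:490],(400,400));b=cv2.resize(s[150:260,330:460],(400,340));b=np.vstack([b,np.zeros((60,400,3),np.uint8)]);cv2.imwrite("pics/w14c.png",np.hstack([a,b]))
E
```

```text
now [ 483.3 -274.   210.5] yaw -128.42 q6 1.7 w 49.2 F [-0.6 -0.4  0. ] t 65.32
punch_mid TIP [([458.6, -328.1], [392.0, 204.0], 0.59)]
   SIL [ 457.3 -330.   136.    58.2  -38.9] [390. 198.] 0.6
dispenser_mid TIP [([498.1, -273.4], [311.0, 207.0], 0.71), ([735.1, -26.5], [4.0, 186.0], 0.62)]
   SIL [ 499.  -276.6  131.3   45.5  -38.8] [312. 196.] 0.66
   SIL [ 490.3 -286.7  212.6  178.9   51.4] [342. 184.] 0.43
stapler_mid TIP [([535.7, -232.6], [246.0, 203.0], 0.69)]
   SIL [ 532.9 -236.7  131.    36.6  -38.3] [244. 199.] 0.68
   SIL [ 683.5 -240.5   86.8   48.6   11.7] [137.  68.] 0.52
[(array([397., 294., 103.]), 0.86)]
```

View pics/w14c.png

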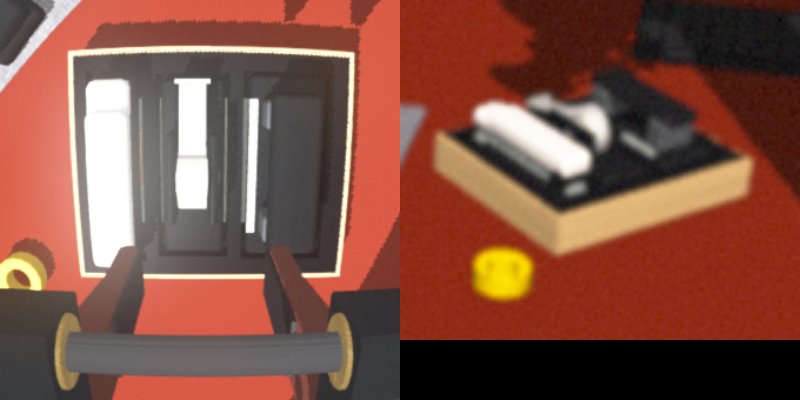

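The wrist view shows all three tools level and parallel in their cut-outs, with base outlines matching the specified sizes at seated height. The side view agrees. What remains is the drawer.

```bash
python3 - <<'E'
from plan import *
h=np.array([397.3,296.5]);u=np.array([.809,.588]); a=h-38*u
plan((*a,210,-54),(*a,108,-54))
E
```

```text
now [ 482.9 -274.7  210. ] yaw -128.54 q6 1.7 w 49.0 F [-0.7  0.5  0.1] t 65.82
 -> [366.6 274.2 210.  -54. ] turn -1.301 | x -512.4 y 0.0 z 228.5
 -> [366.6 274.2 108.  -54. ] turn -0.0 | x 0.0 y 102.0 z 0.0
```

>>> arm_command:
  targets:
    - [0,0,0,-0.12]
    - [0,0,0,-0.12]
    - [0,0,0,-0.12]
    - [0,0,0,-0.12]
    - [0,0,0,-0.12]
    - [0,0,0,-0.12]
    - [0,0,0,-0.12]
    - [0,0,0,-0.12]
    - [0,0,0,-0.12]
    - [0,0,0,-0.12]
    - [0,0,0,-0.101]
    - [-16,0,7,0]
    - [-27,0,12,0]
    - [-27,0,12,0]
    - [-27,0,12,0]
    - [-27,0,12,0]
    - [-27,0,12,0]
    - [-27,0,12,0]
    - [-27,0,12,0]
    - [-27,0,12,0]
  gripper: 0

```text
t: 67.48
ee_pos: [428.7, -24.4, 210.2]
orientation: [-1.442, 0.737, -0.737]
ft_force: [0.1, 0.3, 0.5]
width: 0.4
```

>>> arm_command:
  targets:
    - [-27,0,12,0]
    - [-27,0,12,0]
    - [-27,0,12,0]
    - [-27,0,12,0]
    - [-27,0,12,0]
    - [-27,0,12,0]
    - [-27,0,12,0]
    - [-27,0,12,0]
    - [-27,0,12,0]
    - [-27,0,12,0]
    - [-10,0,5.5,0]
    - [0,0,0,0]
    - [0,0,0,0]
    - [0,0,0,0]

```text
t: 68.65
ee_pos: [366.4, 273.0, 210.0]
orientation: [-1.444, 0.736, -0.735]
ft_force: [0.9, -0.2, -0.1]
width: 0.6
```

```bash
python3 - <<'E'
from look import *
h=np.array([397.3,296.5]);u=np.array([.809,.588]); a=h-38*u
plan((*a,108,-54))
wl(dict(unit_drawer0_handle=(103,103),drawer_floor=(80,118),eraser_mid=(87,94),tape_mid=(93,106)),["unit_drawer0_handle","drawer_floor","eraser_mid","tape_mid"])
E
```

```text
now [366.4 273.  210. ] yaw -54.02 q6 1.56 w 0.6 F [ 0.9 -0.2 -0.1] t 68.65
 -> [366.6 274.2 108.  -54. ] turn -0.0 | x -0.8 y 102.0 z 0.8
now [366.4 273.  210. ] yaw -54.02 q6 1.56 w 0.6 F [ 0.9 -0.2 -0.1] t 68.65
unit_drawer0_handle TIP [([397.7, 296.9], [323.0, 184.0], 0.75)]
   SIL [451.3 336.4 258.9 146.7 -54.2] [316.  82.] 0.58
   SIL [491.  -39.7  23.5  11.1 -79.4] [636. 312.] 0.51
drawer_floor TIP []
   SIL [645.1 155.3  27.3   9.7  31.4] [637.  65.] 0.73
   SIL [449.5 335.4 243.1 137.9 -54.2] [318.  86.] 0.69
eraser_mid TIP [([460.1, 401.5], [256.0, 32.0], 0.72)]
   SIL [452.2 336.6 268.2 152.7 -54.2] [314.  82.] 0.68
   SIL [458.9 398.5  43.1  23.1 -55.7] [254.  34.] 0.57
tape_mid TIP [([515.1, 327.0], [386.0, 28.0], 0.8)]
   SIL [509.  326.2  51.2  45.1 -49.9] [386.  27.] 0.81
```

Handle confirmed at (397.7, 296.9). I go down in front of it, then push gently.

>>> arm_command:
  targets:
    - [-0.8,20,0,0]
    - [0,30,0,0]
    - [0,25,0,0]
    - [0,17,0,0]
    - [0,8,0,0]
    - [0,2,0,0]
    - [0,0,0,0]
    - [0,0,5,0]
    - [0,0,5,0]
    - [0,0,5,0]
    - [0,0,5,0]
    - [0,0,5,0]
    - [0,0,5,0]
    - [0,0,5,0]
    - [0,0,5,0]

```text
t: 70.35
ee_pos: [399.0, 298.5, 108.2]
orientation: [-1.443, 0.735, -0.735]
ft_force: [-0.3, -0.4, 1.1]
width: 0.6
```

>>> arm_command:
  targets:
    - [0,0,6,0]
    - [0,0,6,0]
    - [0,0,6,0]
    - [0,0,6,0]
    - [0,0,6,0]
    - [0,0,6,0]
    - [0,0,6,0]
    - [0,0,6,0]
    - [0,0,6,0]
    - [0,0,6,0]
    - [0,0,6,0]
    - [0,0,6,0]
    - [0,0,6,0]
    - [0,0,6,0]

```text
t: 71.52
ee_pos: [467.0, 348.0, 108.1]
orientation: [-1.443, 0.735, -0.735]
ft_force: [-2.2, 0.6, 0.6]
width: 0.5
```

```bash
python3 - <<'E'
from look import *
plan()
get_image("side")
h=tip_of("side","unit_drawer0_handle");print([(at("side",q["at"],103).round(0),q["conf"]) for q in h[:2]])
print(((get_obs()["ee_pos"][:2]-[397.7,296.9])@[.809,.588]).round(1))
E
```

```text
now [467.  348.  108.1] yaw -53.98 q6 1.56 w 0.5 F [-2.2  0.6  0.6] t 71.52
[(array([482., 353., 103.]), 0.69)]
87.1
```

>>> arm_command:
  targets:
    - [0,0,5,0]
    - [0,0,5,0]
    - [0,0,4,0]
    - [0,0,3,0]
    - [0,0,3,0]
    - [0,0,2,0]
    - [0,0,2,0]
    - [0,0,0,0]
    - [0,0,0,0]

```text
t: 72.37
ee_pos: [486.2, 362.0, 108.3]
orientation: [-1.442, 0.735, -0.735]
ft_force: [-0.6, -0.2, -0.3]
width: 0.5
```

>>> arm_command:
  targets:
    - [0,0,2,0]
    - [0,0,2,0]
    - [0,0,2,0]
    - [0,0,0,0]

```text
t: 72.7
ee_pos: [491.2, 365.7, 108.3]
orientation: [-1.442, 0.734, -0.735]
ft_force: [0.1, 0.1, -0.3]
width: 0.0
```

>>> arm_command:
  targets:
    - [0,0,1.5,0]
    - [0,0,1.5,0]
    - [0,0,1,0]
    - [0,0,0,0]
    - [0,0,0,0]

```text
t: 73.12
ee_pos: [492.1, 366.2, 108.0]
orientation: [-1.448, 0.737, -0.733]
ft_force: [-7.2, -5.9, 7.4]
width: 0.3
```

```bash
python3 - <<'E'
from look import *
plan()
get_image("side")
h=tip_of("side","unit_drawer0_handle");print([(at("side",q["at"],103).round(0),q["conf"]) for q in h[:2]])
E
```

```text
now [492.1 366.2 108. ] yaw -53.97 q6 1.56 w 0.3 F [-7.2 -5.9  7.4] t 73.12
[(array([505., 374., 103.]), 0.85)]
```

Pushing force has risen to 9 N and motion has stopped, so the drawer is at its stop. One small extra press, then I back off.

>>> arm_command:
  targets:
    - [0,0,1,0]
    - [0,0,0,0]
    - [0,0,0,0]

```text
t: 73.47
ee_pos: [492.1, 366.3, 108.0]
orientation: [-1.45, 0.738, -0.733]
ft_force: [-9.5, -7.1, 11.1]
width: 0.3
```

>>> arm_command:
  targets:
    - [0,0,-5,0]
    - [0,0,-10,0]
    - [0,0,-15,0]
    - [0,-20,-10,0]
    - [0,-30,0,0]
    - [0,-30,0,0]
    - [0,-20,0,0]
    - [0,0,0,0]
    - [0,0,0,0]
    - [0,0,0,0]

```text
t: 74.3
ee_pos: [461.9, 344.2, 207.3]
orientation: [-1.444, 0.735, -0.735]
ft_force: [0.5, 0.8, -0.0]
width: 0.1
```

```bash
python3 - <<'E'
from look import *
wl(dict(unit_drawer0_handle=(103,103)),["unit_drawer0_handle"])
s=get_image("side");t=get_image("top")
h=tip_of("side","unit_drawer0_handle");print([(at("side",q["at"],103).round(0),q["conf"]) for q in h[:2]])
for n in ("stapler_mid","dispenser_mid","punch_mid"): print(n,[(at("top",q["at"],52).round(0),round(q["conf"],2)) for q in tip_of("top",n)[:2]])
a=cv2.resize(t[100:380,180:560],(400,295));b=cv2.resize(s[150:400,150:480],(400,295));cv2.imwrite("pics/fin.png",np.hstack([a,b]))
E
```

```text
now [461.9 344.2 207.3] yaw -53.97 q6 1.56 w 0.1 F [ 0.5  0.8 -0. ] t 74.3
unit_drawer0_handle TIP [([503.9, 377.4], [322.0, 163.0], 0.81)]
   SIL [524.3 390.6 256.5  60.  -54. ] [324. 106.] 0.87
[(array([510., 374., 103.]), 0.67), (array([ 479., -136.,  103.]), 0.39)]
stapler_mid []
dispenser_mid [(array([ 498., -281.,   52.]), 0.73)]
punch_mid []
```

```bash
python3 -c "
from workcell import *
print(close_job())"
```

```text
the job is handed in; nothing more can be done
None
```

I packed the kit and handed the job in at about 75 s of robot time; no verdict came back. All three spares and both strays were there at the start.

- **Strays:** the eraser and the tape measure are in the top drawer. The wrist camera confirmed both there just before I shut it.
- **Spares:** the staples, the white roll and the rings lie flat in their own pockets, checked in a picture. The roll had been knocked about 4 cm aside before I reached it, so I found it again. I left the yellow and green look-alikes alone.
- **Tools:** the stapler, dispenser and punch are seated on their ledges. Each reached its computed seated height to within about 0.3 mm, and the wrist and side pictures show them level and parallel. The highest contact force I read was about 16 N, on the dispenser.
- **Drawer:** I pushed it by the handle until it stopped against 12 N sideways (16 N in all). The handle moved 133 mm, which matches the opening I estimated.

**Checks that failed or disagreed:**
- After the drawer was shut I had used up the picture limit, so I could not view a last overall picture.
- In the last network check, the top camera found only the dispenser, in place. It missed the stapler and the punch, which the wrist camera had shown seated shortly before.
- The side camera put the shut handle about 7 mm from where the wrist camera did, so I relied on the stop force and the wrist reading.

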